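Load dried specimen carriers into the inspection stage

ROBOT

A 6-joint arm with a two-finger parallel gripper is mounted at the origin on the work surface. World frame = base frame: x ahead of the robot, y to its left, z up, the work surface at z = 0. Lengths are in m, angles in rad, forces in N, time in s.
With the tool pointing down it reaches from about 0.35 to 0.875 m from the base axis. Payload 15.5 kg.
Tool frame: the origin (TCP) lies between the finger pads; the fingertips stand bot.tcp_to_tips ahead of it and the grasp point (between the pads) lies 3 mm ahead of it (bot.tcp_to_tips is the distance from the TCP to the fingertips, in m); z points along the fingers, y is the line along which they close (so a half turn about z gives the same grasp; the last joint's range is limited). The gripper opens to 85 mm and grips with 20 to 120 N. Pads are 22 mm wide; open, the fingers measure 114 mm over their backs; the gripper's body (76 mm by 85 mm) begins 54 mm behind the grasp point. The pads swing forward as they close: fully open they stand 13 mm farther back than shut.
Start: joints at [-1.252, 0.494, 1.345, -0, 1.302, -0.096], TCP at [0.251, -0.572, 0.253] pointing down, gripper open.
Joint ranges: [-2.91, 2.91], [-0.82, 2.16], [0.22, 2.67], [-1.22, 4.37], [0.12, 2.79], [-3.08, 3.08]. Speed limits (rad/s): [1.89, 1.89, 2.57, 3.01, 3.01, 3.01].

INTERFACE

Orientations are given as a rotation vector (axis times angle).
In Python, from plant import bot, cams gives the robot as it stands.
- The arm moves only by the tool play_rows, never from a script. Its argument "increments" is text: rows parted by semicolons, each of 5 numbers parted by spaces: the finger opening in mm, from 0 to 85.4, then the shift along the tool's x, y, z in mm, then the turn about the tool's z in degrees. A call has 1 to 10 rows; each row is the pose to reach, as a shift and turn from the pose commanded when the call began, along the tool's axes at that moment; what a row does not reach only later rows make up. A row lasts 1/12 s, in which the tool goes at most 41.7 mm and 7.16 degrees, less where a joint would pass 70% of its speed; a pose out of reach is approached as far as the arm can. A call with a gripper value outside its range is refused whole. The fingers move at their own pace and stop on an object; "grip_force" is the grip in N (left out, the last holds). Time passes only in rows, so rows that repeat a pose let the fingers close. It gives the time, the measured TCP pose, the force, the opening and the grip force at its end, in the units of the state.
- bot.get_obs(): the state, without advancing time (a new reading comes with each control period).
- cams.snapshot(name): name is "side" or "top" or "wrist"; returns a dict with "image" (400x640x3 uint8, red, green, blue), "fx", "fy", "cx", "cy" (pixels), "T" (4x4, takes a point from camera to world coordinates). Camera axes: x right, y up, looking along -z (the intrinsics and any distortion apply to the point x, -y, -z); pixel columns grow to the right and rows downward; lengths in m; the calibration is good to about 2 mm. A picture is of the moment at which its call begins. There is no depth.
- bot.close_job(): hands the job in; it is judged then, once.
The state is a dict: "time": time; "joint_pos": joint angles; "qvel": joint speeds; "tau": joint torques, N m; "tcp_pos": TCP position; "eef_rot": TCP orientation; "ft_force": force on the tool from outside, world axes, zero at the start; "torque": the same for the moment, N m; "width": finger opening in m; "gripper_force": force on a finger pad.
Only numpy, scipy, OpenCV 4.12 (cv2) and the standard library are available. Lean on these libraries where they do the work, as an engineer would, in place of code of your own. Each camera call takes 0.05 s, during which the arm holds its last target. There are 200 camera calls.

TASK

Move every specimen carrier from the drying rack into the inspection stage: round specimen end first, one per lane under the clear cover, right side up, lying flat and pushed fully home against the back stop. The rack only leaves the specimen end free to hold and the stage only leaves the square tail free, so put each carrier down on the bench and take it again by the tail. Once all are home, switch the lamp on by tipping the lever on the green control box right over away from the robot, and leave the breadboard, the jar and the screwdriver where they are.

Things in the scene. Friction and masses are not known exactly. Their poses are not given: they have to be found in the camera images.
- rack: Grey drying rack, fixed, 115 x 242 x 52 mm. Origin: centre of its underside; x from the open mouth (x = -57.5 mm) to the closed back, z up. Four lanes along x at y = -90, -30, +30, +90 mm, each 38 mm wide and 105 mm deep (back stop x = +47.5 mm); floor 20 mm above the bench, ending at the mouth; cover underside 28 mm above the floor.
- stage: Aluminium inspection stage, fixed: lane block 115 x 242 x 54 mm under a clear cover. Origin: centre of its underside; x = direction of insertion, mouth at x = -57.5 mm, back stop at +47.5 mm. Lanes, floor and cover sized as in the rack. Microscope lens above x = 30 mm, y = 0 (40 mm wide, lowest point 86 mm up); two posts at x = 85, y = +/-100 mm carry a beam and screen, up to 385 mm high.
- stop0 (a point): Point in the stage at the middle of the back stop of the lane at stage y = -90 mm, at lane floor height: where a carrier's nose point lies when fully home in that lane.
- stop1 (a point): Point in the stage at the middle of the back stop of the lane at stage y = -30 mm, at lane floor height: where a carrier's nose point lies when fully home in that lane.
- stop2 (a point): Point in the stage at the middle of the back stop of the lane at stage y = 30 mm, at lane floor height: where a carrier's nose point lies when fully home in that lane.
- stop3 (a point): Point in the stage at the middle of the back stop of the lane at stage y = 90 mm, at lane floor height: where a carrier's nose point lies when fully home in that lane.
- carrier0: Specimen carrier, flat aluminium bar 160 x 32 x 14 mm, about 0.17 kg; round nose (radius 16 mm), square tail; glass specimen disc (24 mm across, 3 mm high) on top 25 mm from the nose, paper label near the tail. Origin: centre of its underside; x to the nose (+80 mm; tail -80 mm), z up. Starts tail first in a rack lane, the last 53 to 64 mm of the nose end sticking out. May be absent.
- carrier1: Specimen carrier, flat aluminium bar 160 x 32 x 14 mm, about 0.17 kg; round nose (radius 16 mm), square tail; glass specimen disc (24 mm across, 3 mm high) on top 25 mm from the nose, paper label near the tail. Origin: centre of its underside; x to the nose (+80 mm; tail -80 mm), z up. Starts tail first in a rack lane, the last 53 to 64 mm of the nose end sticking out. May be absent.
- carrier2: Specimen carrier, flat aluminium bar 160 x 32 x 14 mm, about 0.17 kg; round nose (radius 16 mm), square tail; glass specimen disc (24 mm across, 3 mm high) on top 25 mm from the nose, paper label near the tail. Origin: centre of its underside; x to the nose (+80 mm; tail -80 mm), z up. Starts tail first in a rack lane, the last 53 to 64 mm of the nose end sticking out. May be absent.
- carrier3: Specimen carrier, flat aluminium bar 160 x 32 x 14 mm, about 0.17 kg; round nose (radius 16 mm), square tail; glass specimen disc (24 mm across, 3 mm high) on top 25 mm from the nose, paper label near the tail. Origin: centre of its underside; x to the nose (+80 mm; tail -80 mm), z up. Starts tail first in a rack lane, the last 53 to 64 mm of the nose end sticking out. May be absent.
- nose0 (a point): Tip of the round nose of carrier0, at its underside.
- nose1 (a point): Tip of the round nose of carrier1, at its underside.
- nose2 (a point): Tip of the round nose of carrier2, at its underside.
- nose3 (a point): Tip of the round nose of carrier3, at its underside.
- lampbox: Pale green lamp control box, 80 (x) x 90 x 40 mm high, fixed to the bench, origin at the centre of its underside, x pointing away from the robot. The lamp lever stands in the middle of its top.
- lamp (a joint): Angle of the lamp lever in rad: a 55 mm steel toggle lever on a block on the box, ball end 26 mm across, pivot 62 mm above the bench over the box's origin; 0 = off, leaning towards the robot; grows to about 1.0 = on, leaning away from the robot (box +x). It turns about the box's y axis, moves at about 1 N and stays where it is left; starts at 0 to 0.1.
- lamp_tip (a point): Centre of the ball at the free end of the lamp lever, 55 mm from the pivot.
- breadboard: White electronics breadboard, 55 x 85 mm, 9 mm thick, bystander; origin at the centre of its underside.
- jar: Small closed jar, 48 mm across, 60 mm tall, bystander; origin at the centre of its underside.
- screwdriver: Screwdriver lying on the bench, about 170 mm long, bystander.

How it is judged:
By the outcome, as a careful person would: the job done as asked, in the order asked, and still so for the second after the job is handed in, with the robot touching nothing.
Of carrier0, carrier1, carrier2, carrier3 only 3 to 4 are there at a start; the rules pass over those that are not, and their reading is None.
At some moment in a run one of carrier0, carrier1, carrier2, carrier3 may be knocked a few centimetres aside while the robot is not near it.
Once in a run the grip may slacken for a moment while it holds something.
It also fails if it takes over 210 s, if anything falls off the work surface, if the arm or the gripper's body presses on something with over 40 N, if the wrist force passes 120 N, or if a joint passes its speed limit or range.

## Working session

There is one attempt and no reset: what is moved stays moved. The work goes in short steps, Python scripts to look and compute and a tool call to move; the robot and the scene stay as the last step left them, time stands still between calls to the robot, and variables do not carry over. Pictures are saved under pics/ and viewed, at most 17 in all, crops included, and the job is handed in when it is done.

Besides the shell and the picture viewer there is one more tool, called after "Call:" by a JSON object that holds its "name" and its "arguments", one argument or row to a line. play_rows: Moves the arm, as the interface text tells. Its arguments: {"type":"object","properties":{"increments":{"type":"string"},"grip_force":{"type":"number"}},"required":["increments"]}

```bash
ls; mkdir -p pics; python3 - <<'E'
from plant import bot,cams
import cv2,numpy as np
print(bot.get_obs(), bot.tcp_to_tips)
for n in("top","side"):
    s=cams.snapshot(n); cv2.imwrite(f"pics/{n}0.png",s["image"][:,:,::-1]); print(n,s["fx"],s["fy"],s["cx"],s["cy"],s["T"].round(4).tolist(),[k for k in s])
E
```

```text
pics
{'time': 0.0, 'joint_pos': array([-1.25249204e+00,  4.94183517e-01,  1.34614995e+00,  3.12057355e-05,
        1.30253540e+00, -9.55314329e-02]), 'qvel': array([-0.0008197 , -0.00126419, -0.0005099 , -0.00025576,  0.00078897,
       -0.00144795]), 'tau': array([ 4.68754704e-03, -8.82153583e+01, -3.83874536e+01,  1.36247263e-04,
        9.95009701e-03, -1.31758370e-05]), 'tcp_pos': array([ 0.25121021, -0.57190653,  0.25269367]), 'eef_rot': array([-3.07333676e+00, -6.45148896e-01,  1.75797556e-04]), 'ft_force': array([ 0.15996676, -0.80884   , -0.23370891]), 'torque': array([ 0.01948581,  0.00551342, -0.03901322]), 'gripper_force': 0.0, 'width': 0.08525850784465443} 0.022
top 376.8445114543889 376.8445114543889 322.26201164062917 200.87668064553387 [[-0.0066, 0.9974, -0.0723, 0.5454], [-0.9994, -0.009, -0.032, -0.0421], [-0.0326, 0.072, 0.9969, 1.0195], [0.0, 0.0, 0.0, 1.0]] ['image', 'fx', 'fy', 'cx', 'cy', 'T']
side 439.3113901680632 439.3113901680632 315.88296034203546 197.31486056169362 [[-0.9623, 0.2021, -0.1823, 0.3915], [-0.2721, -0.7207, 0.6375, 0.7396], [-0.0026, 0.6631, 0.7485, 1.009], [0.0, 0.0, 0.0, 1.0]] ['image', 'fx', 'fy', 'cx', 'cy', 'T']
```

View pics/top0.png

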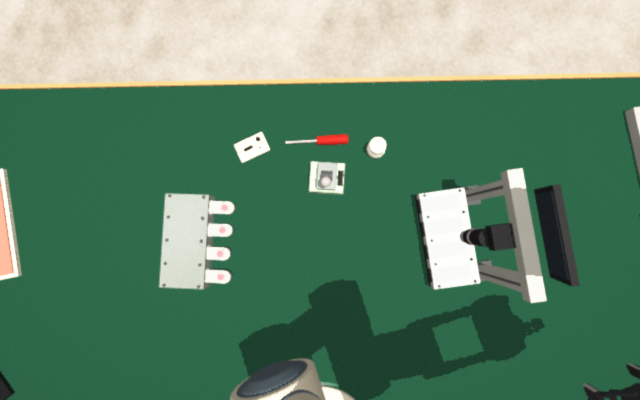

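View pics/side0.png

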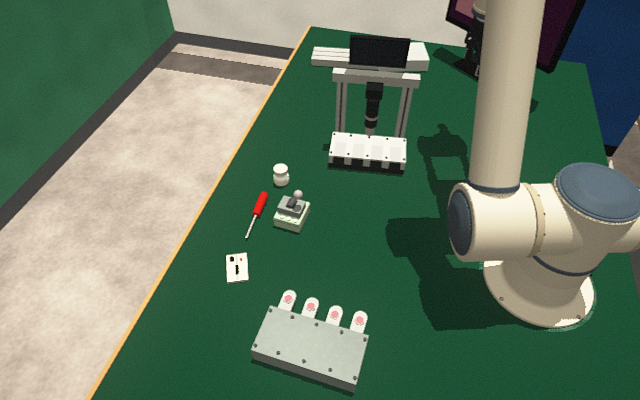

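```bash
cat > h.py <<'E'
import numpy as np,cv2
from plant import bot,cams
def snap(n,f=None):
    s=cams.snapshot(n)
    if f: cv2.imwrite(f"pics/{f}.png",s["image"][:,:,::-1])
    return s
def ray(s,uv,z):
    uv=np.atleast_2d(uv).astype(float);T=s["T"]
    d=np.c_[(uv[:,0]-s["cx"])/s["fx"],-(uv[:,1]-s["cy"])/s["fy"],-np.ones(len(uv))]@T[:3,:3].T
    o=T[:3,3]; return o+d*((z-o[2])/d[:,2])[:,None]
def proj(s,p):
    p=(np.atleast_2d(p)-s["T"][:3,3])@s["T"][:3,:3]
    return np.c_[s["cx"]+s["fx"]*p[:,0]/-p[:,2],s["cy"]-s["fy"]*p[:,1]/-p[:,2]]
def pink(s,box=None):
    im=s["image"].astype(int);R,G,B=im[...,0],im[...,1],im[...,2]
    m=((R>120)&(R-G>25)&(R-B>15)&(G>60)).astype(np.uint8)
    if box: k=np.zeros_like(m);k[box[1]:box[3],box[0]:box[2]]=1;m&=k
    n,l,st,c=cv2.connectedComponentsWithStats(m)
    return [(c[i].round(1),st[i,4]) for i in range(1,n) if st[i,4]>15]
E
python3 - <<'E'
from h import *
s=snap("top");t=snap("side")
for c,a in pink(s,(150,150,300,320)): print(c,a,ray(s,c,.037).round(4))
for c,a in pink(t,(230,280,400,340)): print("side",c,a,ray(t,c,.037).round(4))
im=s["image"][:,:,::-1]
a=cv2.resize(im[185:300,150:250],None,fx=4,fy=4,interpolation=cv2.INTER_CUBIC)
b=cv2.resize(im[180:300,405:505],None,fx=4,fy=4,interpolation=cv2.INTER_CUBIC)[:460]
cv2.imwrite("pics/crop1.png",np.hstack([a,b]))
E
```

```text
[224.  207.1] 36 [[0.6025 0.2486 0.037 ]]
[221.7 229.6] 31 [[0.5434 0.254  0.037 ]]
[219.5 253.5] 32 [[0.4812 0.259  0.037 ]]
[219.9 276.4] 36 [[0.4221 0.2571 0.037 ]]
side [287.8 298. ] 41 [[0.6047 0.2484 0.037 ]]
side [310.4 305.5] 45 [[0.5455 0.2528 0.037 ]]
side [334.4 313.8] 45 [[0.4841 0.2581 0.037 ]]
side [359.1 319.4] 43 [[0.4243 0.2562 0.037 ]]
```

View pics/crop1.png

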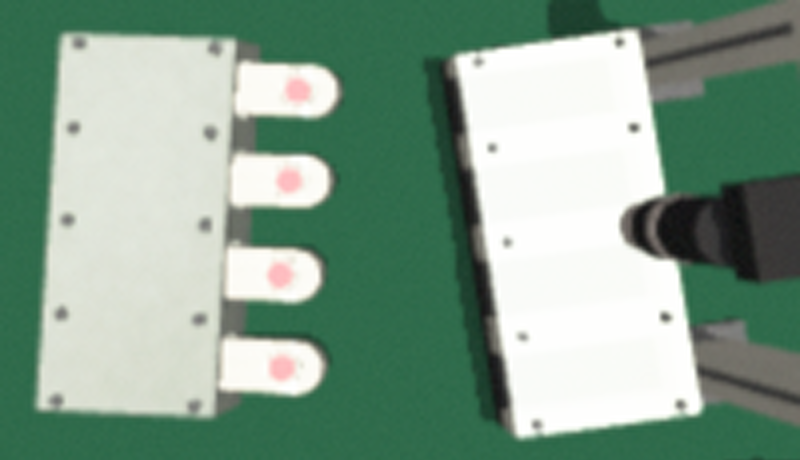

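```bash
python3 - <<'E'
from h import *
s=snap("top")
r=np.array([[60,35],[237,42],[38,410],[214,416]])/4+[150,185]
g=np.array([[52,55],[240,30],[117,438],[303,412]])/4+[405,180]
rs=np.array([[79,43],[215,48],[56,400],[195,406]])/4+[150,185]
for n,p,z,sg in(("rack",r,.052,1),("stage",g,.054,1),("rackscrews",rs,.052,1)):
    q=ray(s,p,z);print(n,q.round(4).tolist())
    TL,TR,BL,BR=q[:,:2]
    print("  centre",q.mean(0).round(4),"len",np.linalg.norm(TL-BL),np.linalg.norm(TR-BR),"w",np.linalg.norm(TL-TR),np.linalg.norm(BL-BR))
    for a,b in((TL,BL),(TR,BR),(TL,TR),(BL,BR)): d=b-a;print("  ang",np.degrees(np.arctan2(d[1],d[0])).round(2))
# lampbox zone and lever
im=s["image"][:,:,::-1]
w=np.linalg.norm
import scipy.spatial.transform as st
o=bot.get_obs();print(st.Rotation.from_rotvec(o["eef_rot"]).as_matrix().round(3).tolist())
ws=cams.snapshot("wrist");print(ws["fx"],ws["cx"],ws["cy"],ws["T"].round(3).tolist())
a=cv2.resize(im[120:210,225:400],None,fx=4,fy=4,interpolation=cv2.INTER_CUBIC)
t=snap("side")["image"][:,:,::-1]
cv2.imwrite("pics/crop2.png",np.hstack([a[:360,300:700],cv2.resize(t[170:260,260:350],None,fx=4,fy=4,interpolation=cv2.INTER_CUBIC)]))
E
```

```text
rack [[0.6379, 0.4003, 0.052], [0.6322, 0.2833, 0.052], [0.3962, 0.4088, 0.052], [0.3922, 0.2945, 0.052]]
  centre [0.5146 0.3467 0.052 ] len 0.2418937155941851 0.2402714382122902 w 0.11711578213715611 0.11439104783528879
  ang 177.97
  ang 177.33
  ang -92.79
  ang -91.99
stage [[0.6314, -0.2557, 0.054], [0.6462, -0.3748, 0.054], [0.3904, -0.2901, 0.054], [0.4063, -0.4056, 0.054]]
  centre [ 0.5186 -0.3315  0.054 ] len 0.24343420910906022 0.2419536978047756 w 0.12001391329583472 0.11658231007917841
  ang -171.88
  ang -172.69
  ang -82.9
  ang -82.19
rackscrews [[0.6325, 0.3876, 0.052], [0.6284, 0.2977, 0.052], [0.4025, 0.3973, 0.052], [0.3985, 0.3069, 0.052]]
  centre [0.5155 0.3474 0.052 ] len 0.23026160973938153 0.23007879467227943 w 0.08994515719667565 0.09043691460019494
  ang 177.59
  ang 177.71
  ang -92.62
  ang -92.5
[[0.916, 0.402, -0.0], [0.402, -0.916, 0.001], [0.0, -0.001, -1.0]]
294.94290513897 318.204447869836 199.54893018829213 [[0.401, 0.879, 0.259, 0.317], [-0.916, 0.385, 0.113, -0.544], [-0.0, -0.283, 0.959, 0.374], [0.0, 0.0, 0.0, 1.0]]
```

View pics/crop2.png

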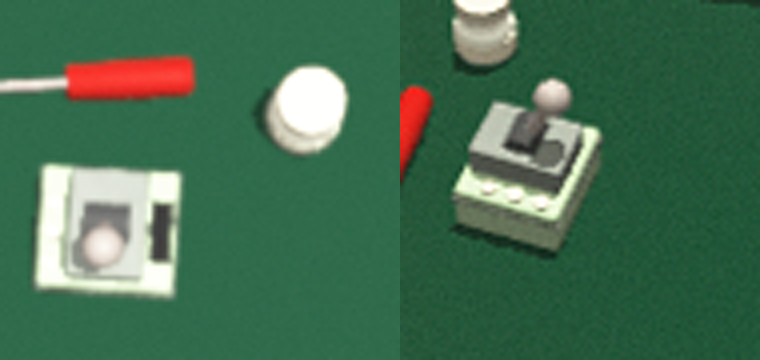

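```bash
cat >> h.py <<'E'
from scipy.spatial.transform import Rotation as Ro
def go(*targets):
    o=bot.get_obs();R=Ro.from_rotvec(o["eef_rot"]).as_matrix();p=o["tcp_pos"]
    h=np.degrees(np.arctan2(R[1,0],R[0,0]))
    print("now",p.round(4),"hd",round(h,2),"w",round(o["width"]*1e3,1),"F",o["ft_force"].round(1),"gf",round(o["gripper_force"],1),"t",round(o["time"],1))
    for t in targets:
        d=R.T@(np.array(t[:3])-p)*1e3; print(" ->",t,"shift",d.round(1),"turn",round(-(t[3]-h),1))
E
python3 - <<'E'
from h import *
go((.27,-.33,.25,55),(.55,.10,.25,87.5))
E
```

```text
now [ 0.2513 -0.5722  0.2531] hd 23.71 w 85.7 F [0.7 0.7 0.7] gf 0.0 t 0.3
 -> (0.27, -0.33, 0.25, 55) shift [ 114.5 -214.2    3.2] turn -31.3
 -> (0.55, 0.1, 0.25, 87.5) shift [ 543.8 -495.3    3.3] turn -63.8
```

Call:
{"name": "play_rows", "arguments": {
  "increments": "46 20 -36 3 -6; 46 38 -71 3 -12; 46 57 -107 3 -18; 46 76 -143 3 -24; 46 95 -178 3 -30; 46 114 -214 3 -36; 46 145 -235 3 -43; 46 176 -255 3 -50; 46 207 -276 3 -57; 46 238 -296 3 -63.8",
  "grip_force": 60
}}

```text
time: 1.18
tcp_pos: [0.3507, -0.2039, 0.2506]
eef_rot: [2.263, 2.178, 0.0]
ft_force: [0.6, -0.3, -0.8]
width: 0.0458
gripper_force: 0.0
```

```bash
python3 - <<'E'
from h import *
go((.55,.13,.25,87.5))
E
```

```text
now [ 0.3507 -0.2039  0.2506] hd 87.83 w 45.8 F [ 0.6 -0.3 -0.8] gf 0.0 t 1.2
 -> (0.55, 0.13, 0.25, 87.5) shift [341.2 186.6   0.5] turn 0.3
```

Call:
{"name": "play_rows", "arguments": {
  "increments": "46 36 19 5 0; 46 72 38 10 0; 46 108 57 15 0; 46 144 76 20 0; 46 180 95 25 0; 46 216 114 30 0; 46 252 133 35 0; 46 288 152 40 0; 46 324 171 45 0.3; 46 341 187 50 0.3"
}}

```text
time: 2.02
tcp_pos: [0.5529, 0.131, 0.2001]
eef_rot: [-2.273, -2.169, -0.002]
ft_force: [0.5, 0.1, -0.2]
width: 0.0457
gripper_force: 0.0
```

```bash
python3 - <<'E'
from h import *
s=snap("wrist","w1")
print(s["T"].round(3).tolist())
for c,a in pink(s): print(c,a,ray(s,c,.037).round(4))
go()
E
```

```text
[[0.999, 0.046, 0.012, 0.556], [-0.048, 0.958, 0.282, 0.202], [0.001, -0.282, 0.959, 0.321], [0.0, 0.0, 0.0, 1.0]]
[301.1  53.8] 324 [[0.5439 0.2521 0.037 ]]
[162.7  56.5] 340 [[0.4224 0.2557 0.037 ]]
[369.1  56.1] 320 [[0.6035 0.2475 0.037 ]]
[523.8 146.3] 35 [[0.751  0.1619 0.037 ]]
[520.7 302.8] 743 [[ 0.7734 -0.013   0.037 ]]
[624.4 347.7] 118 [[ 0.9048 -0.081   0.037 ]]
now [0.5553 0.132  0.1992] hd 87.36 w 46.3 F [ 0.3  2.2 -1.3] gf 0.0 t 2.1
```

View pics/w1.png

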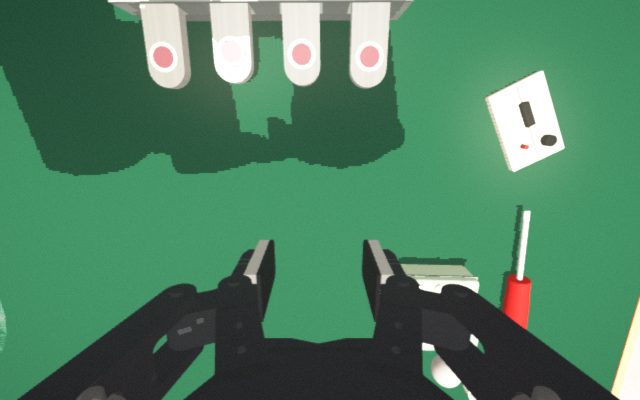

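```bash
python3 - <<'E'
from h import *
go((.604,.255,.10,87.4),(.604,.255,.042,87.4))
E
```

```text
now [0.5553 0.132  0.1992] hd 87.36 w 46.3 F [ 0.3  2.2 -1.3] gf 0.0 t 2.1
 -> (0.604, 0.255, 0.1, 87.4) shift [125.   42.9  99.4] turn -0.0
 -> (0.604, 0.255, 0.042, 87.4) shift [124.9  42.8 157.4] turn -0.0
```

Call:
{"name": "play_rows", "arguments": {
  "increments": "46 31 11 25 0; 46 62 22 50 0; 46 94 32 75 0; 46 125 43 95 0; 46 125 43 115 0; 46 125 43 135 0; 46 125 43 150 0; 46 125 43 157 0; 46 125 43 157 0; 46 125 43 157 0"
}}

```text
time: 2.9
tcp_pos: [0.6011, 0.2496, 0.0437]
eef_rot: [2.275, 2.166, 0.0]
ft_force: [-0.4, -0.1, 0.2]
width: 0.0462
gripper_force: 0.0
```

Call:
{"name": "play_rows", "arguments": {
  "increments": "30 0 0 0 0; 28 0 0 0 0; 25 0 0 0 0; 22 0 0 0 0; 22 0 0 0 0; 22 0 0 0 0; 22 0 0 0 0"
}}

```text
time: 3.48
tcp_pos: [0.6016, 0.2498, 0.0444]
eef_rot: [2.274, 2.166, 0.003]
ft_force: [-0.4, -1.3, 7.1]
width: 0.0301
gripper_force: 61.6
```

```bash
python3 - <<'E'
from h import *
go()
s=snap("wrist","w2")
E
```

```text
now [0.6016 0.2498 0.0444] hd 87.21 w 30.1 F [-0.4 -1.3  7.1] gf 61.6 t 3.5
```

View pics/w2.png

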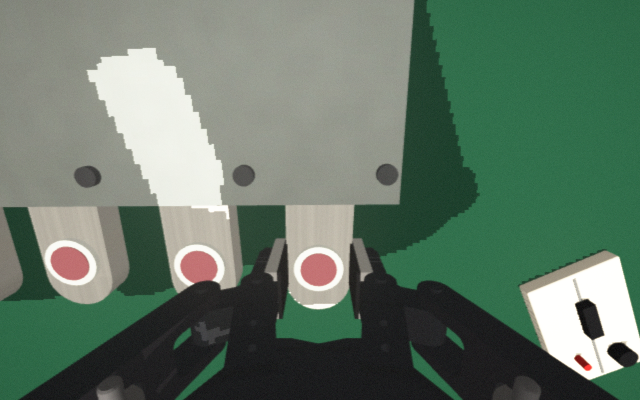

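Call:
{"name": "play_rows", "arguments": {
  "increments": "22 0 0 -2 0; 22 -10 0 -4 0; 22 -25 0 -4 0; 22 -45 0 -4 0; 22 -65 0 -4 0; 22 -85 0 -4 0; 22 -105 0 -4 0; 22 -125 0 -4 0; 22 -145 0 -4 0; 22 -165 0 -4 0",
  "grip_force": 80
}}

```text
time: 4.37
tcp_pos: [0.5921, 0.0827, 0.0473]
eef_rot: [-2.275, -2.166, 0.001]
ft_force: [0.7, 0.6, -1.9]
width: 0.0294
gripper_force: 82.3
```

```bash
python3 - <<'E'
from h import *
go((.50,-.055,.048,97.6))
s=snap("side","s1")
for c,a in pink(s,(150,100,400,340)): print(c,a,ray(s,c,.037).round(4))
E
```

```text
now [0.5921 0.0827 0.0473] hd 87.18 w 29.4 F [ 0.7  0.6 -1.9] gf 82.3 t 4.4
 -> (0.5, -0.055, 0.048, 97.6) shift [-142.1  -85.2   -0.7] turn -10.4
[203.7 203.4] 959 [[0.9374 0.0231 0.037 ]]
[311.  244.8] 30 [[0.5943 0.08   0.037 ]]
[310.3 305.6] 45 [[0.5457 0.2531 0.037 ]]
[334.6 313.9] 38 [[0.4836 0.2583 0.037 ]]
[359.1 319.1] 39 [[0.4244 0.2555 0.037 ]]
```

View pics/s1.png

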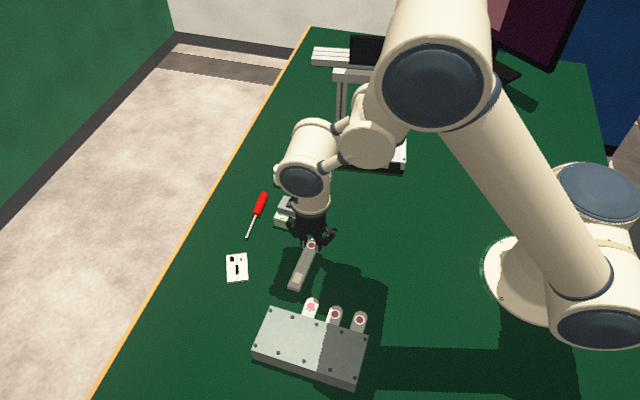

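Call:
{"name": "play_rows", "arguments": {
  "increments": "22 -28 -17 0 -2; 22 -56 -34 0 -4; 22 -85 -51 0 -6; 22 -114 -68 0 -8; 22 -142 -85 0 -10.4; 22 -142 -85 6 -10.4; 22 -142 -85 12 -10.4; 22 -142 -85 17 -10.4; 22 -142 -85 20 -10.4; 22 -142 -85 20 -10.4"
}}

```text
time: 5.25
tcp_pos: [0.5011, -0.0522, 0.0265]
eef_rot: [-2.068, -2.364, 0.001]
ft_force: [0.2, -0.1, -2.7]
width: 0.0298
gripper_force: 82.3
```

Call:
{"name": "play_rows", "arguments": {
  "increments": "22 0 0 1 0; 22 0 0 2 0; 22 0 0 2 0"
}}

```text
time: 5.5
tcp_pos: [0.5012, -0.0524, 0.0252]
eef_rot: [2.068, 2.365, 0.0]
ft_force: [0.1, -0.4, -1.6]
width: 0.0299
gripper_force: 82.4
```

Call:
{"name": "play_rows", "arguments": {
  "increments": "22 0 0 1 0; 22 0 0 2 0; 22 0 0 2 0"
}}

```text
time: 5.75
tcp_pos: [0.5013, -0.0525, 0.0249]
eef_rot: [2.068, 2.363, 0.001]
ft_force: [-6.7, 3.4, 38.7]
width: 0.0293
gripper_force: 87.2
```

Call:
{"name": "play_rows", "arguments": {
  "increments": "22 0 0 1 0; 22 0 0 1 0; 22 0 0 1 0"
}}

```text
time: 6.0
tcp_pos: [0.5013, -0.0524, 0.0248]
eef_rot: [2.068, 2.363, 0.002]
ft_force: [-11.4, 5.4, 63.6]
width: 0.0295
gripper_force: 90.3
```

Call:
{"name": "play_rows", "arguments": {
  "increments": "22 0 0 -2 0; 30 0 0 -3 0; 46 0 0 -3 0; 46 0 0 -3 0; 46 0 0 -3 0; 46 0 0 -10 0; 46 0 0 -25 0; 46 0 0 -40 0; 46 10 0 -40 0; 46 40 0 -40 0"
}}

```text
time: 6.83
tcp_pos: [0.4973, -0.0147, 0.0632]
eef_rot: [2.071, 2.359, 0.002]
ft_force: [0.8, -0.1, 0.2]
width: 0.046
gripper_force: 0.0
```

Call:
{"name": "play_rows", "arguments": {
  "increments": "46 30 0 0 0; 46 54 0 0 0; 46 64 0 0 0; 46 64 0 0 0; 46 64 0 0 0"
}}

```text
time: 7.25
tcp_pos: [0.4872, 0.0506, 0.0622]
eef_rot: [2.067, 2.365, -0.0]
ft_force: [-0.3, -0.0, 0.2]
width: 0.046
gripper_force: 0.0
```

```bash
python3 - <<'E'
from h import *
go()
s=snap("wrist","w3")
for c,a in pink(s): print(c,a,ray(s,c,.017).round(4))
t=snap("top")
for c,a in pink(t,(150,150,400,320)): print(c,a,ray(t,c,.017).round(4))
E
```

```text
now [0.4872 0.0506 0.0622] hd 97.69 w 46.0 F [-0.3 -0.   0.2] gf 0.0 t 7.2
[221.8 229.8] 38 [[0.5428 0.2597 0.017 ]]
[339.  244.9] 36 [[ 0.501  -0.0534  0.017 ]]
[219.7 253.2] 36 [[0.4807 0.2646 0.017 ]]
[219.8 276.5] 36 [[0.4193 0.2635 0.017 ]]
```

View pics/w3.png

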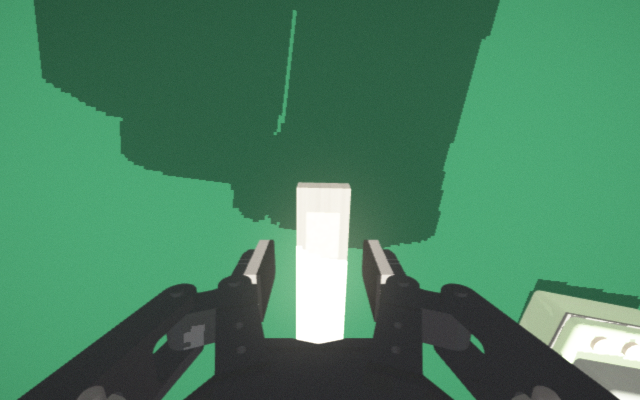

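Call:
{"name": "play_rows", "arguments": {
  "increments": "46 0 0 12 0; 46 0 0 24 0; 46 0 0 32 0; 46 0 0 35 0; 22 0 0 35 0; 22 0 0 35 0; 22 0 0 35 0; 22 0 0 35 0; 22 0 0 35 0; 22 0 0 35 0"
}}

```text
time: 8.18
tcp_pos: [0.4874, 0.0503, 0.0275]
eef_rot: [2.069, 2.364, 0.0]
ft_force: [-0.7, -0.1, -1.0]
width: 0.0292
gripper_force: 79.1
```

Call:
{"name": "play_rows", "arguments": {
  "increments": "22 0 0 -5 0; 22 0 0 -15 0; 22 0 0 -27 0; 22 0 0 -27 0; 22 0 0 -27 0"
}}

```text
time: 8.6
tcp_pos: [0.4878, 0.0504, 0.0551]
eef_rot: [2.068, 2.363, 0.002]
ft_force: [0.6, -0.5, -2.3]
width: 0.0296
gripper_force: 79.3
```

```bash
python3 - <<'E'
from h import *
C=np.array([.5186,-.3315]);ux=np.array([.1323,-.9912]);uy=np.array([.9912,.1323])
# TCP with nose point at stage x=X ; TCP is 130 behind nose
for y in(.09,.03,-.03,-.09):
    for X in(-.080,.0475):
        p=C+uy*y+ux*(X-.130); print(y,X,p.round(4))
p=C+uy*.09+ux*(-.08-.13); go((*p,.054,97.6))
s=snap("top");c,a=pink(s,(300,180,420,320))[0]; print(c,a,ray(s,c,.042))
E
```

```text
0.09 -0.08 [ 0.58   -0.1114]
0.09 0.0475 [ 0.5969 -0.2378]
0.03 -0.08 [ 0.5206 -0.1194]
0.03 0.0475 [ 0.5374 -0.2458]
-0.03 -0.08 [ 0.4611 -0.1273]
-0.03 0.0475 [ 0.4779 -0.2537]
-0.09 -0.08 [ 0.4016 -0.1353]
-0.09 0.0475 [ 0.4185 -0.2616]
now [0.4878 0.0504 0.0551] hd 97.61 w 29.6 F [ 0.6 -0.5 -2.3] gf 79.3 t 8.6
 -> (np.float64(0.5800249999999999), np.float64(-0.11144100000000001), 0.054, 97.6) shift [-172.6   70.     1.3] turn 0.0
[339.1 245.1] 38 [[ 0.50161999 -0.05333116  0.042     ]]
```

```bash
python3 - <<'E'
from h import *
s=snap("top");t=snap("side")
def tri(a,b):
    A=[];B=[]
    for S,uv in((s,a),(t,b)):
        o=S["T"][:3,3];d=ray(S,uv,0)[0]-o;d/=np.linalg.norm(d);P=np.eye(3)-np.outer(d,d);A.append(P);B.append(P@o)
    x=np.linalg.lstsq(np.vstack(A),np.hstack(B),rcond=None)[0];return x,proj(s,x)-a,proj(t,x)-b
print(tri((325.75,181.25),(298,194.25)))
q=np.array([[42,165],[182,172],[35,290],[175,297]])/4+[300,120]
print(ray(s,q,.04).round(4))
E
```

```text
(array([ 0.65940209, -0.02158453,  0.11249933]), array([[-0.05696949, -0.27245116]]), array([[0.24334903, 0.03434289]]))
[[ 0.7212  0.0196  0.04  ]
 [ 0.7154 -0.0722  0.04  ]
 [ 0.6387  0.0246  0.04  ]
 [ 0.6332 -0.0668  0.04  ]]
```

Call:
{"name": "play_rows", "arguments": {
  "increments": "22 -30 5 1 0; 22 -60 10 1 0; 22 -95 20 1 0; 22 -130 35 1 0; 22 -155 50 1 0; 22 -173 62 1 0; 22 -173 70 1 0; 22 -173 70 1 0; 22 -173 70 1 0"
}}

```text
time: 9.5
tcp_pos: [0.5788, -0.1112, 0.0526]
eef_rot: [-2.068, -2.363, 0.001]
ft_force: [-0.1, 0.4, -1.1]
width: 0.0293
gripper_force: 79.4
```

```bash
python3 - <<'E'
from h import *
C=np.array([.5186,-.3315]);ux=np.array([.1323,-.9912]);uy=np.array([.9912,.1323])
p=C+uy*.09+ux*(.0475-.13); go((*p,.054,97.6))
s=snap("top");
for c,a in pink(s,(380,150,450,320)):
  q=ray(s,c,.045)[0,:2]-C; print(c,a,"stage xy",q@ux,q@uy)
im=s["image"][:,:,::-1]
w=snap("wrist")["image"][:,:,::-1]
cv2.imwrite("pics/c4.png",np.vstack([cv2.resize(im[170:300,340:520],(800,578),interpolation=cv2.INTER_CUBIC)]))
E
```

```text
now [ 0.5788 -0.1112  0.0526] hd 97.62 w 29.3 F [-0.1  0.4 -1.1] gf 79.4 t 9.5
 -> (np.float64(0.5968932499999999), np.float64(-0.237819), 0.054, 97.6) shift [-127.9    1.2   -1.5] turn 0.0
```

View pics/c4.png

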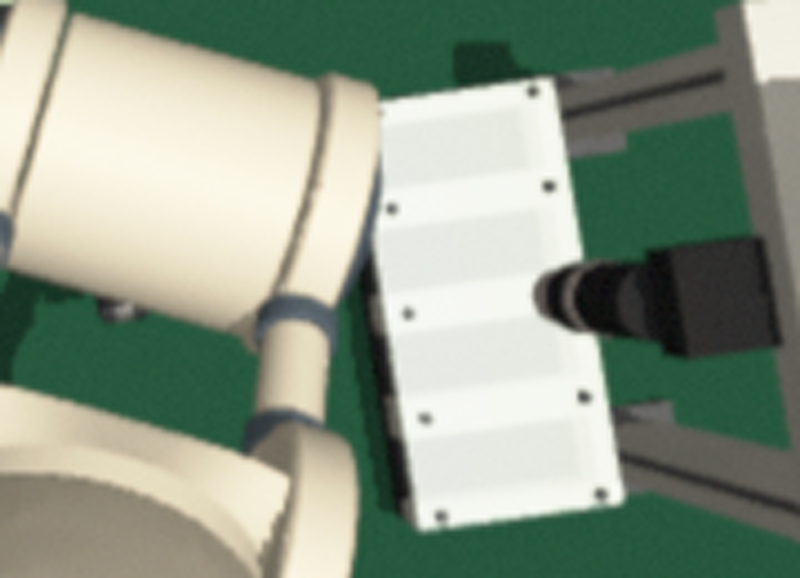

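```bash
python3 - <<'E'
from h import *
s=snap("top");k=180/800
C=np.array([.5186,-.3315]);ux=np.array([.1323,-.9912]);uy=np.array([.9912,.1323])
q=np.array([[533,91],[549,186],[585,397],[601,494],[392,208],[408,314],[425,418],[441,516]])*[k,130/578]+[340,170]
P=ray(s,q,.054)[:,:2];D=P-C
print(np.c_[P,D@ux,D@uy].round(4)); d=P[3]-P[0];print(np.degrees(np.arctan2(d[1],d[0])));d=P[7]-P[4];print(np.degrees(np.arctan2(d[1],d[0])))
for z in(.25,.35,.45):
    e=ray(s,np.array([[378,150],[370,250],[345,90],[290,300]])*k+[340,170],z)[:,:2]-C; print(z,np.c_[e@ux,e@uy].round(3).tolist())
print("hand axis",(np.array([.5788,-.1112])-C)@ux)
print(bot.get_obs()["joint_pos"].round(2))
E
```

```text
[[ 6.388e-01 -3.618e-01  4.590e-02  1.151e-01]
 [ 5.843e-01 -3.690e-01  4.590e-02  6.020e-02]
 [ 4.650e-01 -3.851e-01  4.610e-02 -6.020e-02]
 [ 4.110e-01 -3.921e-01  4.580e-02 -1.147e-01]
 [ 5.725e-01 -2.799e-01 -4.400e-02  6.020e-02]
 [ 5.122e-01 -2.873e-01 -4.460e-02 -5.000e-04]
 [ 4.536e-01 -2.953e-01 -4.450e-02 -5.960e-02]
 [ 3.989e-01 -3.027e-01 -4.440e-02 -1.148e-01]]
-172.40823907392135
-172.53622256961378
0.25 [[-0.095, 0.088], [-0.105, 0.044], [-0.105, 0.117], [-0.145, 0.026]]
0.35 [[-0.119, 0.085], [-0.129, 0.046], [-0.128, 0.111], [-0.163, 0.031]]
0.45 [[-0.144, 0.082], [-0.152, 0.049], [-0.151, 0.104], [-0.181, 0.036]]
hand axis -0.2103969
[-0.29  0.7   1.62  0.    0.83 -0.42]
```

Call:
{"name": "play_rows", "arguments": {
  "increments": "22 -8 1 0 0; 22 -16 1 0 0; 22 -24 1 0 0; 22 -32 1 0 0; 22 -40 1 0 0; 22 -48 1 0 0; 22 -48 1 0 0"
}}

```text
time: 10.23
tcp_pos: [0.5873, -0.1612, 0.0533]
eef_rot: [2.07, 2.362, 0.0]
ft_force: [0.1, 0.7, -2.4]
width: 0.0295
gripper_force: 79.4
```

```bash
python3 - <<'E'
from h import *
go()
s=snap("top");
ux=np.array([np.cos(np.radians(-82.45)),np.sin(np.radians(-82.45))]);uy=np.array([-ux[1],ux[0]]);C=np.array([.5187,-.3323])
for c,a in pink(s,(390,150,480,320)):
  q=ray(s,c,.042)[0,:2]-C; print(c,a,"stage xy",q@ux,q@uy)
im=s["image"][:,:,::-1]; t=snap("side")["image"][:,:,::-1]
a=cv2.resize(im[180:300,390:550],(800,600),interpolation=cv2.INTER_CUBIC)[:,:400]
b=cv2.resize(t[60:180,290:450],(800,600),interpolation=cv2.INTER_CUBIC)[:,100:500]
cv2.imwrite("pics/c5.png",np.hstack([a,b]))
E
```

```text
now [ 0.5873 -0.1612  0.0533] hd 97.54 w 29.5 F [ 0.1  0.7 -2.4] gf 79.4 t 10.2
```

View pics/c5.png

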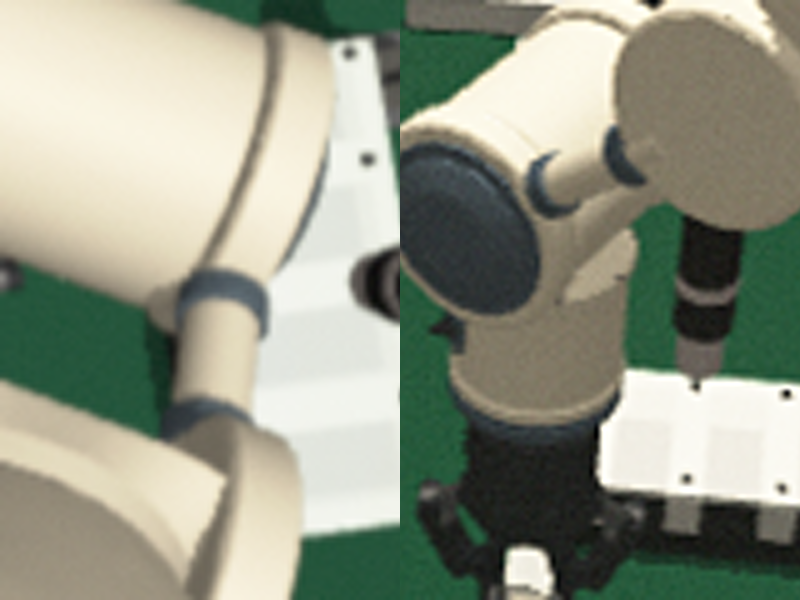

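Call:
{"name": "play_rows", "arguments": {
  "increments": "22 -8 0 0 0; 22 -16 0 0 0; 22 -24 0 0 0; 22 -32 0 0 0; 22 -40 0 0 0; 22 -46 0 0 0; 22 -52 0 0 0; 22 -52 0 0 0"
}}

```text
time: 11.0
tcp_pos: [0.594, -0.2122, 0.0533]
eef_rot: [2.07, 2.363, 0.0]
ft_force: [-0.4, 0.1, -1.9]
width: 0.0295
gripper_force: 79.4
```

```bash
cat >> h.py <<'E'
ux=np.array([np.cos(np.radians(-82.45)),np.sin(np.radians(-82.45))]);uy=np.array([-ux[1],ux[0]]);C=np.array([.5187,-.3323])
def stg(p): q=np.asarray(p)[:2]-C; return np.array([q@ux,q@uy]).round(4)
def st2w(x,y): return C+ux*x+uy*y
E
python3 - <<'E'
from h import *
go((*st2w(.0475-.13,.09),.053,97.55))
print(stg(bot.get_obs()["tcp_pos"]))
s=snap("top")
for c,a in pink(s,(390,150,490,320)): print(c,a,"stage",stg(ray(s,c,.042)[0]))
m=(s["image"].astype(int).sum(2)>450)
im=s["image"][:,:,::-1]
cv2.imwrite("pics/c6.png",cv2.resize(im[170:310,390:560],(728,600),interpolation=cv2.INTER_CUBIC))
E
```

```text
now [ 0.594  -0.2122  0.0533] hd 97.56 w 29.5 F [-0.4  0.1 -1.9] gf 79.4 t 11.0
 -> (np.float64(0.5970799663908345), np.float64(-0.2386900065774403), 0.053, 97.55) shift [-26.7  -0.5   0.3] turn 0.0
[-0.1092  0.0905]
```

View pics/c6.png

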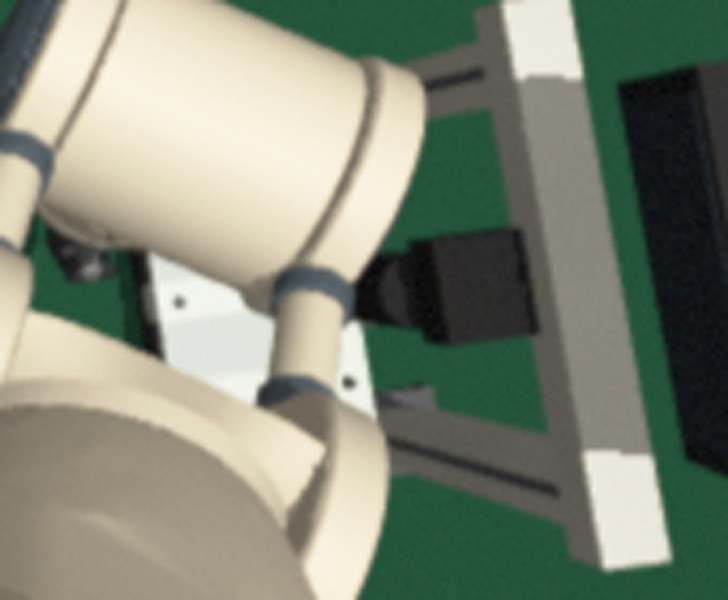

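```bash
python3 - <<'E'
from h import *
s=snap("top");k=np.array([170/728,140/600])
for n,p in(("boxL",(425,290)),("boxTL",(412,240)),("boxR",(525,285)),("lens",(365,300)),("beamfront",(530,300)),("cylA",(425,100)),("cylB",(405,200)),("cylC",(385,250)),("pin",(350,290)),("disc",(388,470))):
    print(n,[(z,*stg(ray(s,np.array(p)*k+[390,170],z)[0])) for z in(.09,.25,.3,.35,.4)])
E
```

```text
boxL [(0.09, np.float64(0.0834), np.float64(-0.01)), (0.25, np.float64(0.0201), np.float64(0.0029)), (0.3, np.float64(0.0004), np.float64(0.0069)), (0.35, np.float64(-0.0194), np.float64(0.0109)), (0.4, np.float64(-0.0392), np.float64(0.0149))]
boxTL [(0.09, np.float64(0.081), np.float64(0.0189)), (0.25, np.float64(0.0181), np.float64(0.0267)), (0.3, np.float64(-0.0015), np.float64(0.0292)), (0.35, np.float64(-0.0212), np.float64(0.0316)), (0.4, np.float64(-0.0408), np.float64(0.0341))]
boxR [(0.09, np.float64(0.1391), np.float64(-0.0148)), (0.25, np.float64(0.0662), np.float64(-0.0012)), (0.3, np.float64(0.0434), np.float64(0.0031)), (0.35, np.float64(0.0207), np.float64(0.0074)), (0.4, np.float64(-0.0021), np.float64(0.0117))]
lens [(0.09, np.float64(0.0493), np.float64(-0.0109)), (0.25, np.float64(-0.0081), np.float64(0.0021)), (0.3, np.float64(-0.0261), np.float64(0.0061)), (0.35, np.float64(-0.044), np.float64(0.0102)), (0.4, np.float64(-0.0619), np.float64(0.0143))]
beamfront [(0.09, np.float64(0.1403), np.float64(-0.0235)), (0.25, np.float64(0.0673), np.float64(-0.0083)), (0.3
[... 677 characters left out ...]
.0154)), (0.25, np.float64(0.005), np.float64(0.0238)), (0.3, np.float64(-0.0138), np.float64(0.0265)), (0.35, np.float64(-0.0326), np.float64(0.0291)), (0.4, np.float64(-0.0514), np.float64(0.0318))]
pin [(0.09, np.float64(0.0419), np.float64(-0.0042)), (0.25, np.float64(-0.0142), np.float64(0.0076)), (0.3, np.float64(-0.0318), np.float64(0.0113)), (0.35, np.float64(-0.0493), np.float64(0.015)), (0.4, np.float64(-0.0669), np.float64(0.0187))]
disc [(0.09, np.float64(0.0461), np.float64(-0.1063)), (0.25, np.float64(-0.0108), np.float64(-0.0769)), (0.3, np.float64(-0.0285), np.float64(-0.0677)), (0.35, np.float64(-0.0463), np.float64(-0.0585)), (0.4, np.float64(-0.0641), np.float64(-0.0493))]
```

```bash
python3 - <<'E'
from h import *
t=snap("side")
im=t["image"]
o=bot.get_obs();q1=o["joint_pos"][0]
# earlier picture c5: cap centre px (324,106), hand (.5873,-.1612)
h=np.array([.5873,-.1612]);a=np.arctan2(h[1],h[0]);print("q1",q1,"azimuth now",np.arctan2(*o["tcp_pos"][1::-1]),"joints",o["joint_pos"].round(3))
o0=t["T"][:3,3]
for px in((324,106),(316,104),(320,98),(320,115)):
    d=ray(t,px,0)[0]-o0
    dr=np.array([-np.sin(a),np.cos(a)])
    A=np.c_[d[:2],-dr];sol=np.linalg.solve(A,h-o0[:2]);print(px,"z",o0[2]+sol[0]*d[2],"along",sol[1])
cv2.imwrite("pics/c7.png",im[0:220,240:480,::-1].repeat(2,0).repeat(2,1))
E
```

```text
q1 -0.4357705665857805 azimuth now -0.3409598310759193 joints [-0.436  0.736  1.51   0.     0.896 -0.569]
(324, 106) z 0.3707475341329054 along 0.07544869799566012
(316, 104) z 0.3997881244620065 along 0.11212560117002009
(320, 98) z 0.40526524825359533 along 0.09433961116481393
(320, 115) z 0.35640518777627783 along 0.0939138144639152
```

View pics/c7.png

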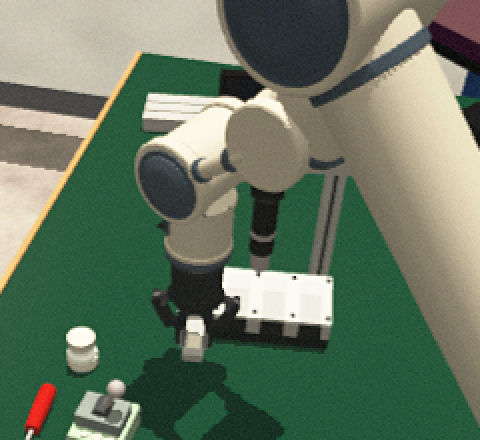

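Call:
{"name": "play_rows", "arguments": {
  "increments": "22 -6 0 0 0; 22 -12 0 0 0; 22 -16 0 1 0; 22 -20 0 2 0; 22 -22 0 3 0; 22 -24 0 4 0; 22 -24 0 4 0"
}}

```text
time: 11.73
tcp_pos: [0.5969, -0.235, 0.049]
eef_rot: [-2.069, -2.363, 0.0]
ft_force: [0.3, 1.2, -2.1]
width: 0.0294
gripper_force: 79.4
```

Call:
{"name": "play_rows", "arguments": {
  "increments": "22 -1 0 0 0; 22 -2 0 0 0; 22 -3 0 0 0; 22 -3 0 0 0"
}}

```text
time: 12.07
tcp_pos: [0.5974, -0.2377, 0.0494]
eef_rot: [2.069, 2.364, 0.0]
ft_force: [-0.5, 0.3, -2.4]
width: 0.0293
gripper_force: 79.4
```

Call:
{"name": "play_rows", "arguments": {
  "increments": "22 -1 0 0 0; 22 -2 0 0 0; 22 -2 0 0 0"
}}

```text
time: 12.32
tcp_pos: [0.597, -0.2381, 0.049]
eef_rot: [-2.067, -2.362, -0.001]
ft_force: [-0.9, 10.5, -0.9]
width: 0.0294
gripper_force: 79.5
```

Call:
{"name": "play_rows", "arguments": {
  "increments": "22 -1 0 0 0; 22 -2 0 0 0; 22 -2 0 0 0"
}}

```text
time: 12.57
tcp_pos: [0.5966, -0.2384, 0.0486]
eef_rot: [-2.065, -2.36, -0.002]
ft_force: [-0.4, 23.2, -1.0]
width: 0.0294
gripper_force: 79.6
```

Call:
{"name": "play_rows", "arguments": {
  "increments": "22 2 0 1 0; 22 2 0 1 0; 30 2 0 1 0; 46 2 0 1 0; 46 2 0 1 0; 46 2 0 1 0; 46 2 0 1 0; 46 15 0 1 0; 46 40 0 1 0; 46 75 0 0 0"
}}

```text
time: 13.4
tcp_pos: [0.5881, -0.1678, 0.0492]
eef_rot: [2.071, 2.361, 0.0]
ft_force: [0.8, 0.7, -0.7]
width: 0.0456
gripper_force: 0.0
```

Call:
{"name": "play_rows", "arguments": {
  "increments": "46 15 -4 -20 0; 46 40 -10 -40 0; 46 75 -20 -70 2; 46 115 -30 -100 4; 46 150 -40 -120 6; 46 190 -50 -120 8; 46 225 -50 -120 10; 46 260 -50 -120 10; 46 260 -50 -120 10"
}}

```text
time: 14.15
tcp_pos: [0.5019, 0.0899, 0.1698]
eef_rot: [-2.262, -2.178, -0.002]
ft_force: [-0.6, -0.2, 0.1]
width: 0.0458
gripper_force: 0.0
```

```bash
python3 - <<'E'
from h import *
s=snap("top")
for c,a in pink(s,(150,150,300,320)): print(c,a,ray(s,c,.037)[0].round(4))
for c,a in pink(s,(390,150,490,320)): print(c,a,"stage",stg(ray(s,c,.037)[0]))
w=snap("wrist")
for c,a in pink(w): print(c,a,ray(w,c,.037)[0].round(4))
go((.5445,.2590,.10,87.5),(.5445,.2590,.043,87.5))
E
```

```text
[611.2 100.9] 62 [0.745  0.1585 0.037 ]
[589.6 296.7] 1594 [ 0.7684 -0.0271  0.037 ]
now [0.5033 0.0856 0.1695] hd 87.8 w 46.0 F [-0.4 -0.2  0.6] gf 0.0 t 14.2
 -> (0.5445, 0.259, 0.1, 87.5) shift [174.8  34.4  69.5] turn 0.3
 -> (0.5445, 0.259, 0.043, 87.5) shift [174.8  34.4 126.5] turn 0.3
```

```bash
python3 - <<'E'
from h import *
s=snap("side")
for c,a in pink(s,(230,270,400,340)): print(c,a,ray(s,c,.037)[0].round(4))
E
```

```text
[310.3 305.5] 38 [0.5458 0.2529 0.037 ]
[334.4 313.8] 45 [0.4841 0.2581 0.037 ]
[359.1 319.3] 41 [0.4243 0.256  0.037 ]
```

Call:
{"name": "play_rows", "arguments": {
  "increments": "46 40 8 15 0.3; 46 80 16 30 0.3; 46 120 24 45 0.3; 46 150 30 55 0.3; 46 172 34 65 0.3; 46 175 34 70 0.3; 46 175 34 70 0.3"
}}

```text
time: 14.88
tcp_pos: [0.5452, 0.2571, 0.0977]
eef_rot: [-2.272, -2.168, 0.003]
ft_force: [-0.1, 0.0, -0.2]
width: 0.0457
gripper_force: 0.0
```

```bash
python3 - <<'E'
from h import *
w=snap("wrist")
for c,a in pink(w): print(c,a,ray(w,c,.037)[0].round(4))
go()
E
```

```text
[223. 229.] 537 [0.482  0.2571 0.037 ]
[316.7 232.4] 524 [0.5439 0.2518 0.037 ]
[134.  235.4] 535 [0.4221 0.2553 0.037 ]
[595.5 315.4] 50 [0.7429 0.1774 0.037 ]
now [0.5452 0.2562 0.0986] hd 87.28 w 46.0 F [-0.9  0.3  0.5] gf 0.0 t 14.9
```

Call:
{"name": "play_rows", "arguments": {
  "increments": "46 0 -1 20 0; 46 0 -1 38 0; 46 0 -1 50 0; 46 0 -1 54 0; 46 0 -1 54 0; 22 0 -1 54 0; 22 0 -1 54 0; 22 0 -1 54 0; 22 0 -1 54 0; 22 0 -1 54 0"
}}

```text
time: 15.77
tcp_pos: [0.5448, 0.2573, 0.0461]
eef_rot: [2.272, 2.168, 0.002]
ft_force: [-0.4, -4.5, 7.3]
width: 0.0296
gripper_force: 79.0
```

Call:
{"name": "play_rows", "arguments": {
  "increments": "22 0 0 -2 0; 22 -10 0 -4 0; 22 -25 0 -4 0; 22 -45 0 -4 0; 22 -65 0 -4 0; 22 -85 0 -4 0; 22 -105 0 -4 0; 22 -125 0 -4 0; 22 -145 0 -4 0; 22 -165 0 -4 0"
}}

```text
time: 16.6
tcp_pos: [0.5358, 0.0904, 0.0493]
eef_rot: [-2.273, -2.168, 0.001]
ft_force: [0.7, -0.2, -1.3]
width: 0.0299
gripper_force: 78.9
```

```bash
python3 - <<'E'
from h import *
go((.50,-.055,.028,97.55))
s=snap("side")
for c,a in pink(s,(230,220,400,340)): print(c,a,ray(s,c,.040)[0].round(4))
E
```

```text
now [0.5358 0.0904 0.0493] hd 87.29 w 29.9 F [ 0.7 -0.2 -1.3] gf 78.9 t 16.6
 -> (0.5, -0.055, 0.028, 97.55) shift [-146.9  -28.9   21.3] turn -10.3
[330.7 250.7] 28 [0.5379 0.0862 0.04  ]
[334.5 313.9] 44 [0.4836 0.2598 0.04  ]
[359.1 319.1] 39 [0.4243 0.257  0.04  ]
```

Call:
{"name": "play_rows", "arguments": {
  "increments": "22 -29 -6 0 -2; 22 -58 -12 0 -4; 22 -87 -18 0 -6; 22 -116 -24 0 -8; 22 -147 -29 0 -10.3; 22 -147 -29 6 -10.3; 22 -147 -29 13 -10.3; 22 -147 -29 18 -10.3; 22 -147 -29 21 -10.3; 22 -147 -29 21 -10.3"
}}

```text
time: 17.48
tcp_pos: [0.5002, -0.0522, 0.0275]
eef_rot: [-2.067, -2.364, 0.001]
ft_force: [-0.5, 0.2, -1.3]
width: 0.0298
gripper_force: 79.0
```

Call:
{"name": "play_rows", "arguments": {
  "increments": "22 0 0 1 0; 22 0 0 2 0; 22 0 0 2 0"
}}

```text
time: 17.73
tcp_pos: [0.5007, -0.0524, 0.0266]
eef_rot: [2.068, 2.365, 0.0]
ft_force: [-0.3, 1.1, 2.2]
width: 0.0293
gripper_force: 79.4
```

Call:
{"name": "play_rows", "arguments": {
  "increments": "22 0 0 1 0; 30 0 0 0 0; 46 0 0 0 0; 46 0 0 0 0; 46 0 0 0 0; 46 0 0 -10 0; 46 0 0 -25 0; 46 0 0 -38 0; 46 10 0 -38 0; 46 40 0 -38 0"
}}

```text
time: 18.57
tcp_pos: [0.4968, -0.0149, 0.0653]
eef_rot: [2.071, 2.359, 0.002]
ft_force: [1.1, 1.9, -0.4]
width: 0.0462
gripper_force: 0.0
```

Call:
{"name": "play_rows", "arguments": {
  "increments": "46 30 0 0 0; 46 60 0 0 0; 46 75 0 0 0; 46 75 0 0 0; 46 75 0 0 0"
}}

```text
time: 18.98
tcp_pos: [0.4851, 0.062, 0.0643]
eef_rot: [-2.067, -2.366, 0.0]
ft_force: [0.3, -1.0, 0.3]
width: 0.046
gripper_force: 0.0
```

```bash
cat >> h.py <<'E'
def bench():
    t=snap("top"); o=bot.get_obs()
    for c,a in pink(t,(300,180,400,320)):
        p=ray(t,c,.017)[0]; print("disc",p.round(4),a,"tcp from nose",25+np.linalg.norm(p[:2]-o["tcp_pos"][:2])*1e3,"hd",np.degrees(np.arctan2(*(o["tcp_pos"]-p)[1::-1])))
E
python3 - <<'E'
from h import *
go();bench()
E
```

```text
now [0.4851 0.062  0.0643] hd 97.72 w 46.0 F [ 0.3 -1.   0.3] gf 0.0 t 19.0
disc [ 0.501  -0.0557  0.017 ] 35 tcp from nose 143.01468093076863 hd 97.6354695200724
```

Call:
{"name": "play_rows", "arguments": {
  "increments": "46 0 0 12 0; 46 0 0 24 0; 46 0 0 33 0; 46 0 0 37 0; 22 0 0 37 0; 22 0 0 37 0; 22 0 0 37 0; 22 0 0 37 0; 22 0 0 37 0; 22 0 0 37 0"
}}

```text
time: 19.87
tcp_pos: [0.4856, 0.061, 0.0275]
eef_rot: [2.069, 2.364, 0.0]
ft_force: [0.1, 0.6, -1.2]
width: 0.0295
gripper_force: 79.1
```

Call:
{"name": "play_rows", "arguments": {
  "increments": "22 0 0 -5 0; 22 0 0 -15 0; 22 0 0 -27 0; 22 0 0 -27 0; 22 0 0 -27 0"
}}

```text
time: 20.28
tcp_pos: [0.486, 0.0611, 0.0551]
eef_rot: [2.068, 2.363, 0.002]
ft_force: [-0.5, 0.2, -2.4]
width: 0.0298
gripper_force: 79.3
```

```bash
python3 - <<'E'
from h import *
go((*st2w(-.224,.03),.054,97.55))
s=snap("top");c,a=pink(s,(300,180,420,320))[0]; p=ray(s,c,.042)[0];print(p,25+np.linalg.norm(p[:2]-bot.get_obs()["tcp_pos"][:2])*1e3)
E
```

```text
now [0.486  0.0611 0.0551] hd 97.61 w 29.8 F [-0.5  0.2 -2.4] gf 79.3 t 20.3
 -> (np.float64(0.5190082569043123), np.float64(-0.10630021022646736), 0.054, 97.55) shift [-170.3   10.6    1.2] turn 0.1
[ 0.50109711 -0.05538523  0.042     ] 142.49796634308973
```

Call:
{"name": "play_rows", "arguments": {
  "increments": "22 -30 2 1 0; 22 -60 4 1 0; 22 -95 6 1 0; 22 -130 9 1 0; 22 -155 11 1 0; 22 -170 11 1 0; 22 -170 11 1 0; 22 -170 11 1 0"
}}

```text
time: 21.0
tcp_pos: [0.5185, -0.1066, 0.0527]
eef_rot: [-2.071, -2.362, 0.0]
ft_force: [-0.1, 0.3, -1.8]
width: 0.0293
gripper_force: 79.3
```

```bash
python3 - <<'E'
from h import *
go((*st2w(-.107,.03),.053,97.55))
E
```

```text
now [ 0.5185 -0.1066  0.0527] hd 97.51 w 29.3 F [-0.1  0.3 -1.8] gf 79.3 t 21.0
 -> (np.float64(0.53438104383275), np.float64(-0.22228588788561998), 0.053, 97.55) shift [-116.8    0.7   -0.3] turn -0.0
```

Call:
{"name": "play_rows", "arguments": {
  "increments": "22 -8 1 0 0; 22 -16 1 0 0; 22 -24 1 0 0; 22 -32 1 0 0; 22 -40 1 0 0; 22 -50 1 0 0; 22 -60 1 0 0; 22 -60 1 0 0"
}}

```text
time: 21.67
tcp_pos: [0.5284, -0.1675, 0.0534]
eef_rot: [2.07, 2.362, 0.0]
ft_force: [1.2, -0.2, -0.8]
width: 0.0293
gripper_force: 79.3
```

Call:
{"name": "play_rows", "arguments": {
  "increments": "22 -8 0 0 0; 22 -16 0 0 0; 22 -24 0 0 0; 22 -32 0 0 0; 22 -40 0 0 0; 22 -48 0 1 0; 22 -52 0 2 0; 22 -56 0 3 0; 22 -56 0 4 0; 22 -56 0 4 0"
}}

```text
time: 22.5
tcp_pos: [0.535, -0.2208, 0.0489]
eef_rot: [-2.069, -2.363, 0.0]
ft_force: [-0.7, 0.9, -1.1]
width: 0.0294
gripper_force: 79.3
```

```bash
python3 - <<'E'
from h import *
go(); print(stg(bot.get_obs()["tcp_pos"]))
s=snap("top");cv2.imwrite("pics/c8.png",cv2.resize(s["image"][170:310,390:560,::-1],(728,600),interpolation=cv2.INTER_CUBIC))
E
```

```text
now [ 0.535  -0.2208  0.0489] hd 97.6 w 29.4 F [-0.7  0.9 -1.1] gf 79.3 t 22.5
[-0.1084  0.0308]
```

View pics/c8.png

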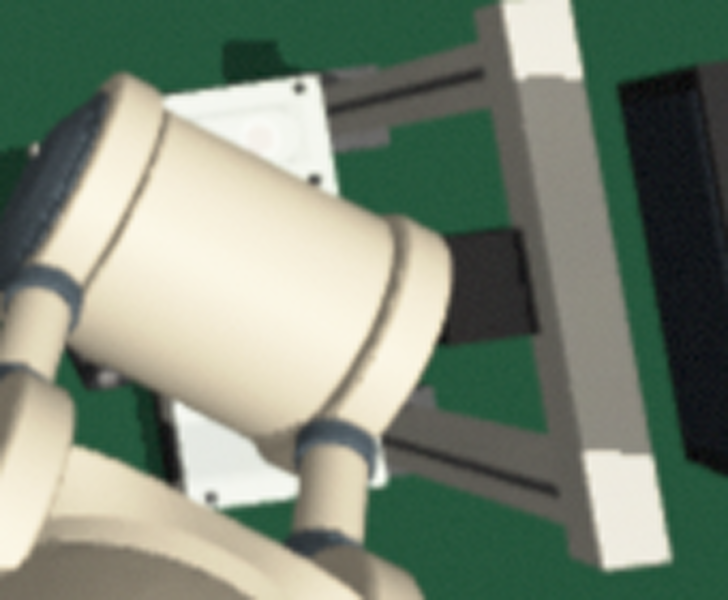

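Call:
{"name": "play_rows", "arguments": {
  "increments": "22 0 0 1 0; 30 0 0 1 0; 46 0 0 1 0; 46 0 0 1 0; 46 0 0 1 0; 46 0 0 1 0; 46 15 0 1 0; 46 35 0 1 0; 46 50 0 1 0; 46 50 0 1 0"
}}

```text
time: 23.38
tcp_pos: [0.5274, -0.1681, 0.0482]
eef_rot: [-2.066, -2.364, 0.0]
ft_force: [-0.8, -1.3, 0.1]
width: 0.046
gripper_force: 0.0
```

Call:
{"name": "play_rows", "arguments": {
  "increments": "0 0 0 4 0; 0 0 0 4 0; 0 0 0 4 0; 0 0 0 4 0; 0 0 0 4 0; 0 0 0 4 0; 0 -8 0 4 0; 0 -14 0 4 0; 0 -18 0 4 0; 0 -18 0 4 0",
  "grip_force": 40
}}

```text
time: 24.22
tcp_pos: [0.5313, -0.1904, 0.0443]
eef_rot: [2.07, 2.362, 0.0]
ft_force: [-0.0, 0.3, -0.3]
width: 0.0002
gripper_force: 0.0
```

```bash
python3 - <<'E'
from h import *
go(); print(stg(bot.get_obs()["tcp_pos"]))
E
```

```text
now [ 0.5313 -0.1904  0.0443] hd 97.55 w 0.2 F [-0.   0.3 -0.3] gf 0.0 t 24.2
[-0.139   0.0311]
```

Call:
{"name": "play_rows", "arguments": {
  "increments": "0 -3 0 0 0; 0 -6 0 0 0; 0 -9 0 0 0; 0 -12 0 0 0; 0 -14 0 0 0; 0 -14 0 0 0"
}}

```text
time: 24.72
tcp_pos: [0.5329, -0.2035, 0.0443]
eef_rot: [2.069, 2.364, 0.0]
ft_force: [0.5, -0.6, -0.9]
width: 0.0002
gripper_force: 0.0
```

Call:
{"name": "play_rows", "arguments": {
  "increments": "0 -1 0 0 0; 0 -2 0 0 0; 0 -3 0 0 0; 0 -3 0 0 0"
}}

```text
time: 25.05
tcp_pos: [0.5329, -0.2054, 0.0442]
eef_rot: [-2.068, -2.363, -0.001]
ft_force: [-0.4, 6.6, 2.6]
width: -0.0
gripper_force: 3.0
```

Call:
{"name": "play_rows", "arguments": {
  "increments": "0 -1 0 0 0; 0 -2 0 0 0; 0 -2 0 0 0"
}}

```text
time: 25.3
tcp_pos: [0.5325, -0.2057, 0.0442]
eef_rot: [-2.067, -2.361, -0.002]
ft_force: [-0.7, 20.6, 8.7]
width: -0.0001
gripper_force: 10.1
```

Call:
{"name": "play_rows", "arguments": {
  "increments": "0 4 0 0 0; 10 30 0 0 0; 46 40 0 -20 0; 46 70 0 -60 0; 46 110 0 -100 0; 46 150 0 -120 2; 46 190 0 -120 4; 46 230 0 -120 6; 46 270 5 -110 8; 46 310 8 -100 10",
  "grip_force": 80
}}

```text
time: 26.13
tcp_pos: [0.5014, 0.0848, 0.1491]
eef_rot: [2.268, 2.171, 0.003]
ft_force: [1.0, -0.2, -0.3]
width: 0.0462
gripper_force: 0.0
```

```bash
python3 - <<'E'
from h import *
s=snap("side")
for c,a in pink(s,(230,270,400,340)): print(c,a,ray(s,c,.037)[0].round(4))
go((.4825,.2625,.098,87.5))
E
```

```text
[334.5 313.9] 44 [0.4839 0.2583 0.037 ]
[359.1 319.4] 43 [0.4243 0.2562 0.037 ]
now [0.4997 0.0908 0.1471] hd 87.46 w 45.7 F [-4.2  5.8 -2.3] gf 0.0 t 26.2
 -> (0.4825, 0.2625, 0.098, 87.5) shift [170.7 -24.8  49.4] turn -0.0
```

Call:
{"name": "play_rows", "arguments": {
  "increments": "46 35 -5 10 0; 46 70 -10 20 0; 46 105 -15 30 0; 46 140 -20 40 0; 46 160 -24 49 0; 46 168 -25 49 0; 46 168 -25 49 0; 46 168 -25 49 0"
}}

```text
time: 26.85
tcp_pos: [0.4835, 0.2514, 0.0993]
eef_rot: [2.266, 2.175, 0.0]
ft_force: [-0.4, -0.9, 0.0]
width: 0.046
gripper_force: 0.0
```

```bash
python3 - <<'E'
from h import *
w=snap("wrist")
for c,a in pink(w): print(c,a,ray(w,c,.037)[0].round(4))
go((.4823,.2622,.0455,87.5))
E
```

```text
[316.  216.2] 543 [0.4824 0.257  0.037 ]
[225.6 222.3] 540 [0.4223 0.2553 0.037 ]
now [0.4837 0.2509 0.0995] hd 87.59 w 45.7 F [ 0.3 -0.5  1. ] gf 0.0 t 26.9
 -> (0.4823, 0.2622, 0.0455, 87.5) shift [11.2 -1.9 54. ] turn 0.1
```

Call:
{"name": "play_rows", "arguments": {
  "increments": "46 6 -1 5 0; 46 11 -2 20 0; 46 11 -2 38 0; 46 11 -2 50 0; 46 11 -2 54 0; 22 11 -2 54 0; 22 11 -2 54 0; 22 11 -2 54 0; 22 11 -2 54 0; 22 11 -2 54 0"
}}

```text
time: 27.73
tcp_pos: [0.482, 0.263, 0.0456]
eef_rot: [2.267, 2.174, 0.001]
ft_force: [-0.1, 0.5, -1.3]
width: 0.0298
gripper_force: 79.0
```

Call:
{"name": "play_rows", "arguments": {
  "increments": "22 0 0 -2 0; 22 -10 0 -4 0; 22 -25 0 -4 0; 22 -45 0 -4 0; 22 -65 0 -4 0; 22 -85 0 -4 0; 22 -105 0 -4 0; 22 -125 0 -4 0; 22 -145 0 -4 0; 22 -165 0 -4 0"
}}

```text
time: 28.57
tcp_pos: [0.4747, 0.0967, 0.0494]
eef_rot: [2.267, 2.174, 0.0]
ft_force: [0.1, -0.6, -2.5]
width: 0.0295
gripper_force: 79.0
```

```bash
python3 - <<'E'
from h import *
go((.50,-.055,.028,97.55))
s=snap("side")
for c,a in pink(s,(230,220,400,340)): print(c,a,ray(s,c,.040)[0].round(4))
E
```

```text
now [0.4747 0.0967 0.0494] hd 87.61 w 29.5 F [ 0.1 -0.6 -2.5] gf 79.0 t 28.6
 -> (0.5, -0.055, 0.028, 97.55) shift [-150.5   31.6   21.4] turn -9.9
[352.9 257.5] 29 [0.4763 0.0913 0.04  ]
[359.1 319.1] 39 [0.4243 0.257  0.04  ]
```

Call:
{"name": "play_rows", "arguments": {
  "increments": "22 -30 6 0 -2; 22 -60 12 0 -4; 22 -90 18 0 -6; 22 -120 24 0 -8; 22 -150 32 0 -9.9; 22 -150 32 6 -9.9; 22 -150 32 13 -9.9; 22 -150 32 18 -9.9; 22 -150 32 21 -9.9; 22 -150 32 21 -9.9"
}}

```text
time: 29.45
tcp_pos: [0.4999, -0.0522, 0.0274]
eef_rot: [-2.069, -2.362, 0.001]
ft_force: [0.1, 0.6, -1.7]
width: 0.0298
gripper_force: 79.1
```

Call:
{"name": "play_rows", "arguments": {
  "increments": "22 0 0 1 0; 22 0 0 2 0; 22 0 0 2.5 0; 22 0 0 2.5 0"
}}

```text
time: 29.78
tcp_pos: [0.5006, -0.0529, 0.0256]
eef_rot: [2.071, 2.363, 0.0]
ft_force: [-0.6, 0.7, -1.4]
width: 0.0295
gripper_force: 79.1
```

Call:
{"name": "play_rows", "arguments": {
  "increments": "22 0 0 1 0; 22 0 0 1 0; 30 0 0 1 0; 46 0 0 0 0; 46 0 0 0 0; 46 0 0 -10 0; 46 0 0 -25 0; 46 0 0 -39 0; 46 10 0 -39 0; 46 40 0 -39 0"
}}

```text
time: 30.62
tcp_pos: [0.4969, -0.015, 0.0656]
eef_rot: [2.072, 2.357, 0.003]
ft_force: [1.1, 0.5, -0.5]
width: 0.0461
gripper_force: 0.0
```

Call:
{"name": "play_rows", "arguments": {
  "increments": "46 30 0 0 0; 46 60 0 0 0; 46 74 0 0 0; 46 74 0 0 0; 46 74 0 0 0"
}}

```text
time: 31.03
tcp_pos: [0.4854, 0.0608, 0.0646]
eef_rot: [-2.069, -2.364, 0.0]
ft_force: [0.4, -0.9, 0.2]
width: 0.0461
gripper_force: 0.0
```

```bash
python3 - <<'E'
from h import *
go();bench()
E
```

```text
now [0.4854 0.0608 0.0646] hd 97.62 w 46.1 F [ 0.4 -0.9  0.2] gf 0.0 t 31.0
disc [ 0.5005 -0.0563  0.017 ] 35 tcp from nose 142.22941911384362 hd 97.26990885350556
```

Call:
{"name": "play_rows", "arguments": {
  "increments": "46 0 0 12 0; 46 0 0 24 0; 46 0 0 33 0; 46 0 0 37 0; 22 0 0 37 0; 22 0 0 37 0; 22 0 0 37 0; 22 0 0 37 0; 22 0 0 37 0; 22 0 0 37 0"
}}

```text
time: 31.92
tcp_pos: [0.4859, 0.0599, 0.0278]
eef_rot: [2.071, 2.362, 0.0]
ft_force: [1.0, -0.1, -1.1]
width: 0.0296
gripper_force: 79.1
```

Call:
{"name": "play_rows", "arguments": {
  "increments": "22 0 0 -5 0; 22 0 0 -15 0; 22 0 0 -27 0; 22 0 0 -27 0; 22 0 0 -27 0"
}}

```text
time: 32.33
tcp_pos: [0.4862, 0.06, 0.0554]
eef_rot: [2.07, 2.361, 0.002]
ft_force: [-0.5, -0.3, -2.0]
width: 0.0293
gripper_force: 79.3
```

```bash
python3 - <<'E'
from h import *
go((*st2w(-.224,-.03),.053,97.55))
s=snap("top");c,a=pink(s,(300,180,420,320))[0]; p=ray(s,c,.042)[0];d=bot.get_obs()["tcp_pos"]-p;print(p,25+np.hypot(d[0],d[1])*1e3,np.degrees(np.arctan2(d[1],d[0])))
E
```

```text
now [0.4862 0.06   0.0554] hd 97.51 w 29.3 F [-0.5 -0.3 -2. ] gf 79.3 t 32.3
 -> (np.float64(0.459528422207311), np.float64(-0.11418369070258926), 0.053, 97.55) shift [-169.2  -49.2    2.3] turn -0.0
[ 0.50160668 -0.0559051   0.042     ] 141.91040840815145 97.70905424951712
```

Call:
{"name": "play_rows", "arguments": {
  "increments": "22 -30 -9 2 0; 22 -60 -18 2 0; 22 -90 -27 2 0; 22 -120 -36 2 0; 22 -145 -44 2 0; 22 -165 -49 2 0; 22 -169 -49 2 0; 22 -169 -49 2 0; 22 -169 -49 2 0"
}}

```text
time: 33.13
tcp_pos: [0.459, -0.1137, 0.0522]
eef_rot: [-2.071, -2.361, 0.0]
ft_force: [1.0, -0.5, -1.3]
width: 0.0293
gripper_force: 79.3
```

```bash
python3 - <<'E'
from h import *
go((*st2w(-.107,-.03),.053,97.55))
E
```

```text
now [ 0.459  -0.1137  0.0522] hd 97.47 w 29.3 F [ 1.  -0.5 -1.3] gf 79.3 t 33.1
 -> (np.float64(0.4749012091357486), np.float64(-0.23016936836174184), 0.053, 97.55) shift [-117.6    0.6   -0.8] turn -0.1
```

Call:
{"name": "play_rows", "arguments": {
  "increments": "22 -8 1 -1 0; 22 -16 1 -1 0; 22 -24 1 -1 0; 22 -32 1 -1 0; 22 -40 1 -1 0; 22 -50 1 -1 0; 22 -60 1 -1 0; 22 -60 1 -1 0"
}}

```text
time: 33.8
tcp_pos: [0.4688, -0.1755, 0.0536]
eef_rot: [2.072, 2.36, 0.0]
ft_force: [0.6, -0.6, -1.4]
width: 0.029
gripper_force: 79.3
```

Call:
{"name": "play_rows", "arguments": {
  "increments": "22 -8 0 0 0; 22 -16 0 0 0; 22 -24 0 0 0; 22 -32 0 0 0; 22 -40 0 0 0; 22 -48 0 1 0; 22 -53 0 2 0; 22 -57 0 3 0; 22 -57 0 4 0; 22 -57 0 4 0"
}}

```text
time: 34.63
tcp_pos: [0.4753, -0.2298, 0.0493]
eef_rot: [-2.071, -2.361, 0.0]
ft_force: [-1.0, 0.8, -2.0]
width: 0.0293
gripper_force: 79.3
```

```bash
python3 - <<'E'
from h import *
go(); print(stg(bot.get_obs()["tcp_pos"]))
E
```

```text
now [ 0.4753 -0.2298  0.0493] hd 97.49 w 29.3 F [-1.   0.8 -2. ] gf 79.3 t 34.6
[-0.1073 -0.0296]
```

Call:
{"name": "play_rows", "arguments": {
  "increments": "22 0 0 1 0; 30 0 0 1 0; 46 0 0 1 0; 46 0 0 1 0; 46 0 0 1 0; 46 0 0 1 0; 46 15 0 1 0; 46 35 0 1 0; 46 50 0 1 0; 46 50 0 1 0"
}}

```text
time: 35.47
tcp_pos: [0.4676, -0.1772, 0.0485]
eef_rot: [-2.068, -2.362, 0.001]
ft_force: [-0.7, -0.5, -1.1]
width: 0.046
gripper_force: 0.0
```

Call:
{"name": "play_rows", "arguments": {
  "increments": "0 0 0 4 0; 0 0 0 4 0; 0 0 0 4 0; 0 0 0 4 0; 0 0 0 4 0; 0 0 0 4 0; 0 -8 0 4 0; 0 -14 0 4 0; 0 -18 0 4 0; 0 -18 0 4 0",
  "grip_force": 40
}}

```text
time: 36.3
tcp_pos: [0.4717, -0.1994, 0.0446]
eef_rot: [2.072, 2.361, 0.0]
ft_force: [0.1, 0.5, 0.3]
width: 0.0004
gripper_force: 0.0
```

Call:
{"name": "play_rows", "arguments": {
  "increments": "0 -3 0 0 0; 0 -6 0 0 0; 0 -9 0 0 0; 0 -12 0 0 0; 0 -15 0 0 0; 0 -15 0 0 0"
}}

```text
time: 36.8
tcp_pos: [0.4731, -0.2132, 0.0445]
eef_rot: [-2.071, -2.361, -0.0]
ft_force: [-0.4, 0.4, 0.4]
width: 0.0001
gripper_force: 0.3
```

Call:
{"name": "play_rows", "arguments": {
  "increments": "0 -1 0 0 0; 0 -2 0 0 0; 0 -2 0 0 0"
}}

```text
time: 37.05
tcp_pos: [0.4727, -0.2136, 0.0444]
eef_rot: [-2.07, -2.36, -0.001]
ft_force: [-0.3, 14.5, 6.1]
width: 0.0
gripper_force: 7.0
```

Call:
{"name": "play_rows", "arguments": {
  "increments": "0 4 0 0 0; 10 30 0 0 0; 46 40 0 -20 0; 46 70 0 -60 0; 46 110 0 -100 0; 46 150 0 -120 2; 46 190 0 -120 4; 46 230 0 -120 6; 46 270 5 -110 8; 46 310 8 -100 10",
  "grip_force": 80
}}

```text
time: 37.88
tcp_pos: [0.4421, 0.0778, 0.1493]
eef_rot: [2.27, 2.169, 0.004]
ft_force: [1.3, -0.1, -0.1]
width: 0.046
gripper_force: 0.0
```

```bash
python3 - <<'E'
from h import *
s=snap("side")
for c,a in pink(s,(230,270,400,340)): print(c,a,ray(s,c,.037)[0].round(4))
go((.4225,.261,.098,87.5))
E
```

```text
[359.1 319.4] 43 [0.4243 0.2562 0.037 ]
now [0.4404 0.0837 0.1475] hd 87.35 w 46.4 F [-4.3  3.5 -2.1] gf 0.0 t 37.9
 -> (0.4225, 0.261, 0.098, 87.5) shift [176.2 -26.1  49.8] turn -0.2
```

Call:
{"name": "play_rows", "arguments": {
  "increments": "46 35 -5 10 0; 46 70 -10 20 0; 46 105 -15 30 0; 46 140 -20 40 0; 46 170 -24 49 0; 46 182 -26 49 0; 46 182 -26 49 0; 46 182 -26 49 0"
}}

```text
time: 38.6
tcp_pos: [0.4237, 0.259, 0.0993]
eef_rot: [2.267, 2.174, -0.0]
ft_force: [-0.1, -0.6, 0.2]
width: 0.0465
gripper_force: 0.0
```

```bash
python3 - <<'E'
from h import *
w=snap("wrist")
for c,a in pink(w): print(c,a,ray(w,c,.037)[0].round(4))
go((.4225,.2605,.0455,87.5))
E
```

```text
[316.6 229.4] 515 [0.4226 0.2552 0.037 ]
now [0.4239 0.2584 0.0995] hd 87.54 w 46.2 F [0.5 0.5 0.6] gf 0.0 t 38.6
 -> (0.4225, 0.2605, 0.0455, 87.5) shift [ 2.1 -1.5 54. ] turn 0.0
```

Call:
{"name": "play_rows", "arguments": {
  "increments": "46 2 -1 5 0; 46 2 -1.5 20 0; 46 2 -1.5 38 0; 46 2 -1.5 50 0; 46 2 -1.5 54 0; 22 2 -1.5 54 0; 22 2 -1.5 54 0; 22 2 -1.5 54 0; 22 2 -1.5 54 0; 22 2 -1.5 54 0"
}}

```text
time: 39.48
tcp_pos: [0.4227, 0.2611, 0.0459]
eef_rot: [2.269, 2.172, 0.001]
ft_force: [-0.8, -0.7, -0.9]
width: 0.0293
gripper_force: 78.9
```

Call:
{"name": "play_rows", "arguments": {
  "increments": "22 0 0 -2 0; 22 -10 0 -4 0; 22 -25 0 -4 0; 22 -45 0 -4 0; 22 -65 0 -4 0; 22 -85 0 -4 0; 22 -105 0 -4 0; 22 -125 0 -4 0; 22 -145 0 -4 0; 22 -165 0 -4 0"
}}

```text
time: 40.32
tcp_pos: [0.415, 0.0949, 0.0496]
eef_rot: [2.269, 2.173, 0.0]
ft_force: [0.3, 0.2, -2.2]
width: 0.0296
gripper_force: 78.9
```

```bash
python3 - <<'E'
from h import *
go((.49,-.055,.028,97.55))
s=snap("side")
for c,a in pink(s,(230,220,420,340)): print(c,a,ray(s,c,.040)[0].round(4))
E
```

```text
now [0.415  0.0949 0.0496] hd 87.52 w 29.6 F [ 0.3  0.2 -2.2] gf 78.9 t 40.3
 -> (0.49, -0.055, 0.028, 97.55) shift [-146.5   81.5   21.7] turn -10.0
[375.6 262.4] 30 [0.4161 0.0902 0.04  ]
```

Call:
{"name": "play_rows", "arguments": {
  "increments": "22 -30 16 0 -2; 22 -60 32 0 -4; 22 -90 48 0 -6; 22 -120 64 0 -8; 22 -146 81 0 -10; 22 -146 81 6 -10; 22 -146 81 13 -10; 22 -146 81 18 -10; 22 -146 81 22 -10; 22 -146 81 22 -10"
}}

```text
time: 41.2
tcp_pos: [0.4887, -0.0523, 0.0265]
eef_rot: [-2.069, -2.362, 0.001]
ft_force: [-0.1, -0.7, -1.4]
width: 0.0297
gripper_force: 79.1
```

Call:
{"name": "play_rows", "arguments": {
  "increments": "22 0 0 1 0; 22 0 0 2 0; 22 0 0 2 0"
}}

```text
time: 41.45
tcp_pos: [0.4897, -0.0528, 0.0255]
eef_rot: [-2.07, -2.363, -0.0]
ft_force: [-0.2, -0.2, -2.2]
width: 0.0296
gripper_force: 79.1
```

```bash
python3 - <<'E'
from h import *
go()
E
```

```text
now [ 0.4897 -0.0528  0.0255] hd 97.54 w 29.6 F [-0.2 -0.2 -2.2] gf 79.1 t 41.5
```

Call:
{"name": "play_rows", "arguments": {
  "increments": "22 0 0 1 0; 22 0 0 1 0; 30 0 0 1 0; 46 0 0 0 0; 46 0 0 0 0; 46 0 0 -10 0; 46 0 0 -25 0; 46 0 0 -39 0; 46 10 0 -39 0; 46 40 0 -39 0"
}}

```text
time: 42.28
tcp_pos: [0.4862, -0.0151, 0.0654]
eef_rot: [2.072, 2.357, 0.003]
ft_force: [1.0, 0.9, -0.5]
width: 0.0461
gripper_force: 0.0
```

Call:
{"name": "play_rows", "arguments": {
  "increments": "46 30 0 0 0; 46 60 0 0 0; 46 75 0 0 0; 46 75 0 0 0; 46 75 0 0 0"
}}

```text
time: 42.7
tcp_pos: [0.4744, 0.0619, 0.0643]
eef_rot: [-2.069, -2.364, 0.0]
ft_force: [0.4, -1.2, -0.5]
width: 0.0463
gripper_force: 0.0
```

```bash
python3 - <<'E'
from h import *
go();bench()
E
```

```text
now [0.4744 0.0619 0.0643] hd 97.63 w 46.3 F [ 0.4 -1.2 -0.5] gf 0.0 t 42.7
disc [ 0.4895 -0.0559  0.017 ] 37 tcp from nose 142.92341222891895 hd 97.2076656527452
```

Call:
{"name": "play_rows", "arguments": {
  "increments": "46 0 0 12 0; 46 0 0 24 0; 46 0 0 33 0; 46 0 0 37 0; 22 0 0 37 0; 22 0 0 37 0; 22 0 0 37 0; 22 0 0 37 0; 22 0 0 37 0; 22 0 0 37 0"
}}

```text
time: 43.58
tcp_pos: [0.4749, 0.0608, 0.0275]
eef_rot: [2.071, 2.362, 0.0]
ft_force: [-0.0, -0.5, -1.3]
width: 0.0297
gripper_force: 79.1
```

Call:
{"name": "play_rows", "arguments": {
  "increments": "22 0 0 -5 0; 22 0 0 -15 0; 22 0 0 -27 0; 22 0 0 -27 0; 22 0 0 -27 0"
}}

```text
time: 44.0
tcp_pos: [0.4753, 0.0608, 0.0552]
eef_rot: [2.07, 2.361, 0.002]
ft_force: [0.5, 0.2, -1.8]
width: 0.0294
gripper_force: 79.3
```

```bash
python3 - <<'E'
from h import *
go((*st2w(-.224,-.09),.053,97.55))
s=snap("top");c,a=pink(s,(300,180,420,320))[0]; p=ray(s,c,.042)[0];d=bot.get_obs()["tcp_pos"]-p;print(p,25+np.hypot(d[0],d[1])*1e3,np.degrees(np.arctan2(d[1],d[0])))
E
```

```text
now [0.4753 0.0608 0.0552] hd 97.51 w 29.4 F [ 0.5  0.2 -1.8] gf 79.3 t 44.0
 -> (np.float64(0.4000485875103097), np.float64(-0.12206717117871115), 0.053, 97.55) shift [-171.5  -98.5    2. ] turn -0.0
[ 0.49085933 -0.05554007  0.042     ] 142.43795130806674 97.75665262362675
```

Call:
{"name": "play_rows", "arguments": {
  "increments": "22 -30 -20 1 0; 22 -60 -40 1 0; 22 -90 -60 1 0; 22 -120 -76 1 0; 22 -145 -90 1 0; 22 -165 -98 1 0; 22 -171 -98 1 0; 22 -171 -98 1 0; 22 -171 -98 1 0"
}}

```text
time: 44.8
tcp_pos: [0.4, -0.1213, 0.0531]
eef_rot: [-2.072, -2.361, 0.0]
ft_force: [-0.1, -0.1, -1.5]
width: 0.0295
gripper_force: 79.4
```

```bash
python3 - <<'E'
from h import *
go((*st2w(-.107,-.09),.053,97.55))
E
```

```text
now [ 0.4    -0.1213  0.0531] hd 97.46 w 29.5 F [-0.1 -0.1 -1.5] gf 79.4 t 44.8
 -> (np.float64(0.41542137443874727), np.float64(-0.23805284883786373), 0.053, 97.55) shift [-1.177e+02  1.000e-01  1.000e-01] turn -0.1
```

Call:
{"name": "play_rows", "arguments": {
  "increments": "22 -8 0 0 0; 22 -16 0 0 0; 22 -24 0 0 0; 22 -32 0 0 0; 22 -40 0 0 0; 22 -50 0 0 0; 22 -60 0 0 0; 22 -60 0 0 0"
}}

```text
time: 45.47
tcp_pos: [0.4086, -0.1832, 0.0534]
eef_rot: [2.071, 2.36, 0.0]
ft_force: [0.6, -0.8, -1.9]
width: 0.0294
gripper_force: 79.4
```

Call:
{"name": "play_rows", "arguments": {
  "increments": "22 -8 0 0 0; 22 -16 0 0 0; 22 -24 0 0 0; 22 -32 0 0 0; 22 -40 0 0 0; 22 -48 0 1 0; 22 -53 0 2 0; 22 -57 0 3 0; 22 -57 0 4 0; 22 -57 0 4 0"
}}

```text
time: 46.3
tcp_pos: [0.415, -0.2374, 0.0491]
eef_rot: [-2.071, -2.361, 0.0]
ft_force: [-0.2, 0.6, -1.7]
width: 0.0294
gripper_force: 79.4
```

```bash
python3 - <<'E'
from h import *
go(); print(stg(bot.get_obs()["tcp_pos"]))
E
```

```text
now [ 0.415  -0.2374  0.0491] hd 97.49 w 29.4 F [-0.2  0.6 -1.7] gf 79.4 t 46.3
[-0.1077 -0.0903]
```

Call:
{"name": "play_rows", "arguments": {
  "increments": "22 0 0 1 0; 30 0 0 1 0; 46 0 0 1 0; 46 0 0 1 0; 46 0 0 1 0; 46 0 0 1 0; 46 15 0 1 0; 46 35 0 1 0; 46 50 0 1 0; 46 50 0 1 0"
}}

```text
time: 47.13
tcp_pos: [0.4072, -0.185, 0.0483]
eef_rot: [-2.068, -2.361, 0.0]
ft_force: [0.2, 0.6, -0.0]
width: 0.0458
gripper_force: 0.0
```

Call:
{"name": "play_rows", "arguments": {
  "increments": "0 0 0 4 0; 0 0 0 4 0; 0 0 0 4 0; 0 0 0 4 0; 0 0 0 4 0; 0 0 0 4 0; 0 -8 0 4 0; 0 -14 0 4 0; 0 -18 0 4 0; 0 -18 0 4 0",
  "grip_force": 40
}}

```text
time: 47.97
tcp_pos: [0.4115, -0.207, 0.0443]
eef_rot: [2.072, 2.361, 0.0]
ft_force: [-0.7, -0.9, 0.4]
width: -0.0002
gripper_force: 0.0
```

Call:
{"name": "play_rows", "arguments": {
  "increments": "0 -3 0 0 0; 0 -6 0 0 0; 0 -9 0 0 0; 0 -12 0 0 0; 0 -15 0 0 0; 0 -15 0 0 0"
}}

```text
time: 48.47
tcp_pos: [0.4131, -0.2211, 0.0443]
eef_rot: [-2.072, -2.362, -0.0]
ft_force: [-0.4, -0.7, -0.3]
width: -0.0003
gripper_force: 0.0
```

Call:
{"name": "play_rows", "arguments": {
  "increments": "0 -1 0 0 0; 0 -2 0 0 0; 0 -2 0 0 0"
}}

```text
time: 48.72
tcp_pos: [0.4125, -0.2216, 0.0442]
eef_rot: [-2.07, -2.36, -0.001]
ft_force: [-0.1, 9.6, 4.9]
width: 0.0002
gripper_force: 4.8
```

Call:
{"name": "play_rows", "arguments": {
  "increments": "0 4 0 0 0; 0 30 0 0 0; 0 50 0 -30 0; 0 80 0 -70 0; 0 110 0 -110 2; 0 140 0 -140 4; 0 165 0 -150 6; 0 180 0 -150 8; 0 190 0 -150 10; 0 190 0 -150 11"
}}

```text
time: 49.55
tcp_pos: [0.3881, -0.0326, 0.1949]
eef_rot: [2.287, 2.152, 0.001]
ft_force: [-0.8, 0.5, 0.4]
width: 0.0005
gripper_force: 0.0
```

Call:
{"name": "play_rows", "arguments": {
  "increments": "0 0 0 0 0; 0 0 0 0 0; 0 0 0 0 0"
}}

```text
time: 49.8
tcp_pos: [0.3886, -0.0349, 0.1941]
eef_rot: [-2.288, -2.153, 0.0]
ft_force: [-0.3, -0.3, 1.1]
width: 0.0
gripper_force: 0.0
```

```bash
python3 - <<'E'
from h import *
go((.595,-.018,.20,86.5),(.595,-.018,.107,86.5))
a=snap("top")["image"][180:300,400:520,::-1];b=snap("side")["image"][95:195,300:440,::-1]
cv2.imwrite("pics/c9.png",np.hstack([cv2.resize(a,(400,400),interpolation=cv2.INTER_CUBIC),cv2.resize(b,(400,400),interpolation=cv2.INTER_CUBIC)]))
E
```

```text
now [ 0.3886 -0.0349  0.1941] hd 86.51 w 0.0 F [-0.3 -0.3  1.1] gf 0.0 t 49.8
 -> (0.595, -0.018, 0.2, 86.5) shift [ 29.4 205.   -6. ] turn 0.0
 -> (0.595, -0.018, 0.107, 86.5) shift [ 29.4 205.   87. ] turn 0.0
```

View pics/c9.png

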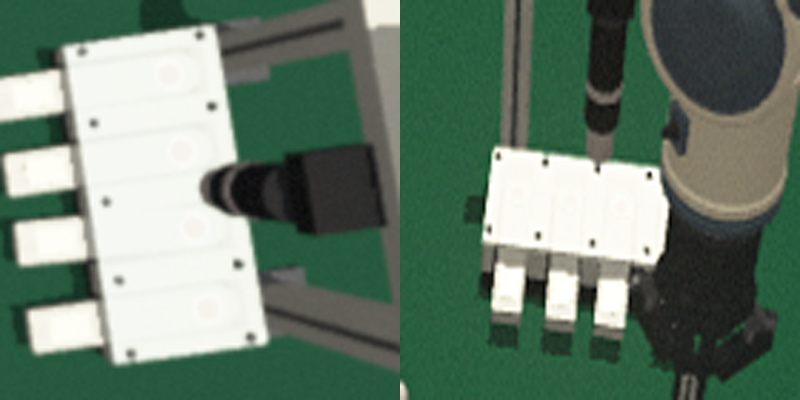

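Call:
{"name": "play_rows", "arguments": {
  "increments": "0 4 30 0 0; 0 8 60 0 0; 0 13 90 0 0; 0 18 120 0 0; 0 23 150 0 0; 0 27 180 5 0; 0 29 200 20 0; 0 29 205 50 0; 0 29 205 75 0; 0 29 205 87 0"
}}

```text
time: 50.73
tcp_pos: [0.5939, -0.0182, 0.1038]
eef_rot: [-2.286, -2.15, 0.004]
ft_force: [-0.9, -0.3, 0.4]
width: 0.0002
gripper_force: 0.0
```

Call:
{"name": "play_rows", "arguments": {
  "increments": "0 0 0 0 0; 0 0 0 0 0; 0 0 8 0 0; 0 0 16 0 0; 0 0 24 0 0; 0 0 32 0 0; 0 0 40 0 0; 0 0 48 0 0; 0 0 48 0 0"
}}

```text
time: 51.48
tcp_pos: [0.6448, -0.0209, 0.1081]
eef_rot: [2.287, 2.152, 0.002]
ft_force: [-1.3, -0.5, 6.5]
width: 0.0001
gripper_force: 2.7
```

```bash
python3 - <<'E'
from h import *
go((.68,-.023,.107,86.5))
E
```

```text
now [ 0.6448 -0.0209  0.1081] hd 86.51 w 0.1 F [-1.3 -0.5  6.5] gf 2.7 t 51.5
 -> (0.68, -0.023, 0.107, 86.5) shift [ 0.  35.3  1.2] turn 0.0
```

Call:
{"name": "play_rows", "arguments": {
  "increments": "0 0 7 0 0; 0 0 14 0 0; 0 0 21 0 0; 0 0 28 0 0; 0 0 34 0 0; 0 0 34 0 0"
}}

```text
time: 51.98
tcp_pos: [0.6779, -0.0229, 0.1071]
eef_rot: [2.288, 2.152, 0.001]
ft_force: [-0.8, 0.1, 0.2]
width: -0.0002
gripper_force: 0.0
```

Call:
{"name": "play_rows", "arguments": {
  "increments": "0 0 3 0 0; 0 0 6 0 0; 0 0 6 0 0"
}}

```text
time: 52.23
tcp_pos: [0.6805, -0.023, 0.1066]
eef_rot: [-2.285, -2.15, 0.006]
ft_force: [-12.6, 0.9, 5.5]
width: -0.0004
gripper_force: 6.8
```

Call:
{"name": "play_rows", "arguments": {
  "increments": "0 0 -8 0 0; 0 0 -40 0 0; 0 0 -80 0 0; 0 0 -100 -40 0; 0 0 -140 -80 0; 0 0 -180 -100 0; 0 0 -220 -100 0; 0 0 -260 -100 0; 0 0 -280 -100 0; 0 0 -280 -100 0"
}}

```text
time: 53.07
tcp_pos: [0.3961, -0.0052, 0.2072]
eef_rot: [-2.285, -2.151, 0.004]
ft_force: [0.9, -0.2, -0.1]
width: -0.0
gripper_force: 0.0
```

```bash
python3 - <<'E'
from h import *
go()
A=snap("top");B=snap("side")
im=A["image"]
a=cv2.resize(im[110:300,230:520,::-1],(800,524),interpolation=cv2.INTER_CUBIC)
b=cv2.resize(B["image"][170:250,230:340,::-1],(275,200),interpolation=cv2.INTER_CUBIC);a[:200,525:]=b
cv2.imwrite("pics/c10.png",a)
for z in(.11,):print(proj(A,[[.703,-.025,z],[.655,-.022,z]]),proj(B,[[.703,-.025,z],[.655,-.022,z]]))
E
```

```text
now [ 0.3961 -0.0052  0.2072] hd 86.52 w -0.0 F [ 0.9 -0.2 -0.1] gf 0.0 t 53.1
[[326.98763664 163.32108686]
 [325.90142574 182.90481033]] [[283.61305827 190.84407389]
 [299.84872845 195.10600635]]
```

View pics/c10.png

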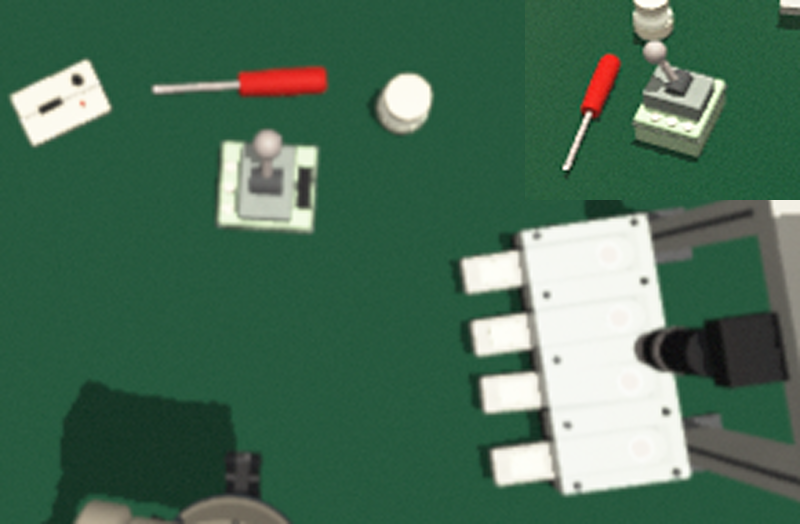

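```bash
python3 - <<'E'
from h import *
for n in("top",):
    s=snap(n);im=cv2.GaussianBlur(s["image"],(0,0),.5).astype(float).mean(2)
    for y in(.09,.03,-.03,-.09):
        r=[]
        for dy in(-.008,-.004,0,.004,.008):
            xs=np.arange(-.14,-.09,.0005);P=np.array([[*st2w(x,y+dy),.034] for x in xs]);uv=proj(s,P).astype(np.float32)
            v=cv2.remap(im.astype(np.float32),uv[:,0],uv[:,1],cv2.INTER_LINEAR).ravel()
            r.append(xs[np.argmax(v>(v.min()+v.max())/2)])
        print(n,y,np.mean(r).round(4),np.std(r).round(4))
E
```

```text
top 0.09 -0.115 0.0
top 0.03 -0.1149 0.0002
top -0.03 -0.1148 0.0002
top -0.09 -0.1146 0.0002
```

All four tails stick out by the same amount (within 0.4 mm), which matches fully home.

```bash
python3 -c "
from plant import bot
print(bot.close_job())"
```

```text
the job is handed in; nothing more can be done
None
```

All four carriers are home in the stage, specimen end first and right side up, the lamp lever is tipped over to on, and the breadboard, jar and screwdriver were left alone; the job was handed in at about 53 s, with no verdict returned.

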